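Walk the power unit into its docking bay

TASK

Dock the power unit: draw the bay's bolt back fully and drop every leftover part lying in the lane in front of the bay and in the bay (guide rollers, bearing) into the grey open tray; then walk the unit forward into the bay by pushing its two near corners in turn until it sits square and fully home against the end stop, and shoot the bolt fully across behind it. The unit is too heavy to lift: keep it flat on the bench, do not push on the terminal strip in the middle of its near side, and leave the other things on the bench where they are.

Things in the scene. Friction and masses are not known exactly. Their poses are not given: they have to be found in the camera images.
- power_unit: grey power unit, black rubber corners, loose, about 1.6 kg, 90 mm long (its x), 150 wide (y), 52 high. Origin: centre of its underside. +x is the way it travels, into the bay; near face at x = -45 mm. Starts about 0.21 m short of its docked place, up to 0.17 rad off the bay's direction and 10 mm off its centre line. Sliding it takes about 10 to 20 N
- corner_left (a point): middle of the left rubber corner of the unit's near face: x -45, y +58.5, z 26 mm in the unit's frame. The rubber spans y 42 to 75 mm and heights 5 to 48 mm. Pushing it forward advances the unit and turns it to the right (clockwise from above): it pivots some 40 mm beyond its centre on the other side, so the centre gains about 0.4 of the corner's travel. Axes: the unit's
- corner_right (a point): the same on the right: x -45, y -58.5, z 26 mm in the unit's frame; pushing it turns the unit to the left (anticlockwise from above). Axes: the unit's
- terminals: black terminal strip on the unit's near face, part of it: 84 mm wide in y (centred), standing out 18 mm (x from -60 to -42 mm, screw heads to -63), heights 12 to 45 mm. Fragile: not to be pushed on. Origin and axes: the unit's
- bay: aluminium docking bay fixed to the bench (place varies), no floor. Origin on the bench where the centre of the docked unit's underside belongs; x points into the bay, y left. End stop face at x = +45 mm; cheeks 34 mm high, inner faces at y = +-86 mm from x = -20 mm to the stop, flaring out to +-109 mm at x = -47 mm. The docked unit has 11 mm of play each side. Leftover parts lie at x -100 to 0 mm
- bolt (a joint): slide of the bay's bolt along the bay's y, in m. 0: fully shot, tip at y = -55 mm in the bay, behind the docked unit's right corner, at x -65 to -53 mm, heights 20 to 32 mm. 0.045: fully withdrawn to the right, tip at y = -100 mm, out of the lane. Stays where it is left; friction about 2 N. Blocked if the unit is not home
- bolt_grip (a point): the bolt's upright grip, 9 mm below its top (66 mm above the bench): a steel plate 12 mm thick along the bay's x, 22 mm along y, free from 36 up to 75 mm high. Pinch it from above across the 12 mm, slide it along the bay's y. Axes: the bay's. At bay x = -59 mm, y = -138 (shot) to -183 mm. The housing round it (40 mm in x, y -116 to -204 mm) is at most 36 mm high
- tray: grey open tray, fixed (place varies), 110 mm (its x) by 160 mm (its y), 28 mm high, walls and floor 2 mm thick. Origin: centre of its underside on the bench
- roller_a: white nylon guide roller, 40 mm across and 16 mm high, lying flat; origin at the centre of its underside, z up along its axis. One of the leftover parts in the bay lane; may be absent
- roller_b: white nylon guide roller, 36 mm across and 16 mm high, lying flat; origin at the centre of its underside, z up along its axis. One of the leftover parts in the bay lane; may be absent
- roller_c: white nylon guide roller, 32 mm across and 16 mm high, lying flat; origin at the centre of its underside, z up along its axis. One of the leftover parts in the bay lane; may be absent
- bearing: steel ball bearing, 42 mm across and 12 mm high, lying flat; origin at the centre of its underside, z up along its axis. One of the leftover parts in the bay lane; may be absent
- spare_roller: another white nylon roller, 40 mm across, away to the right near the bench's front edge, not in the lane: leave it alone. Origin: centre of its underside
- glue_bottle: small white glue bottle standing upright, 31 mm across, 60 mm high, between bay and tray: leave it alone. Origin: centre of its underside
- hex_key: black hex key, 102 mm long, 28 mm wide, 5 mm high, lying between power unit and tray: leave it alone. Origin: under its middle
- marker: marker pen, 122 mm long, 14 mm thick, beyond the tray: leave it alone. Origin: under its middle
Mind the look-alikes: they are no part of the job. Leave any turquoise look-alike of the bearing alone.

How it is judged:
On the way, in this order (a step that is already met when the one before it is completed fails the run):
1. the bolt is withdrawn and every leftover part lies in the tray (value of joint bolt above 0.036 m and x of roller_a in the frame of tray between -0.05 and 0.05 m and y of roller_a in the frame of tray between -0.075 and 0.075 m and z of roller_a in the frame of tray between -0.01 and 0.035 m and x of roller_b in the frame of tray between -0.05 and 0.05 m and y of roller_b in the frame of tray between -0.075 and 0.075 m and z of roller_b in the frame of tray between -0.01 and 0.035 m and x of roller_c in the frame of tray between -0.05 and 0.05 m and y of roller_c in the frame of tray between -0.075 and 0.075 m and z of roller_c in the frame of tray between -0.01 and 0.035 m and x of bearing in the frame of tray between -0.05 and 0.05 m and y of bearing in the frame of tray between -0.075 and 0.075 m and z of bearing in the frame of tray between -0.01 and 0.035 m), for 0.2 s.
2. the power unit stands square and fully home in the bay, the bolt still withdrawn (value of joint bolt above 0.03 m and x of power_unit in the frame of bay above -0.008 m and y of power_unit in the frame of bay between -0.014 and 0.014 m and angle between the x axis of power_unit and the x axis of bay, either way round below 0.08 rad and height (world z) of power_unit below 0.006 m and angle between power_unit's own z axis and vertical below 0.05 rad), for 0.2 s.
At the end, for the whole second after the job is handed in: the power unit is within 8 mm of the end stop, within 14 mm of the bay's centre line, within 0.08 rad of square and flat on the bench; the bolt is shot to within 10 mm of its end; every leftover part lies in the tray; all at rest (value of joint bolt below 0.01 m and x of power_unit in the frame of bay above -0.008 m and y of power_unit in the frame of bay between -0.014 and 0.014 m and angle between the x axis of power_unit and the x axis of bay, either way round below 0.08 rad and height (world z) of power_unit below 0.006 m and angle between power_unit's own z axis and vertical below 0.05 rad and x of roller_a in the frame of tray between -0.05 and 0.05 m and y of roller_a in the frame of tray between -0.075 and 0.075 m and z of roller_a in the frame of tray between -0.01 and 0.035 m and x of roller_b in the frame of tray between -0.05 and 0.05 m and y of roller_b in the frame of tray between -0.075 and 0.075 m and z of roller_b in the frame of tray between -0.01 and 0.035 m and x of roller_c in the frame of tray between -0.05 and 0.05 m and y of roller_c in the frame of tray between -0.075 and 0.075 m and z of roller_c in the frame of tray between -0.01 and 0.035 m and x of bearing in the frame of tray between -0.05 and 0.05 m and y of bearing in the frame of tray between -0.075 and 0.075 m and z of bearing in the frame of tray between -0.01 and 0.035 m and linear speed of power_unit below 0.01 m/s and linear speed of each of roller_a, roller_b, roller_c, bearing below 0.03 m/s); the robot touches nothing.
It fails at once if the terminal strip is pushed with more than 4 N (contact force between any of the arm, the fingers and terminals above 4 N).
It fails at once if the power unit is tipped or lifted (angle between power_unit's own z axis and vertical above 0.15 rad or height (world z) of power_unit above 0.015 m).
It fails at once if another thing on the bench (spare nylon roller, glue bottle, hex key, marker) is moved by more than 4 cm (distance of any of spare_roller, glue_bottle, hex_key, marker from where it was at the start of the episode above 0.04 m).
Of roller_a, roller_b, roller_c, bearing only 2 to 4 are there at a start; the rules pass over those that are not, and their reading is None.
At some moment in a run one of roller_a, roller_b, roller_c, bearing may be knocked a few centimetres aside while the robot is not near it.
Once in a run the grip may slacken for a moment while it holds something.
It also fails if it takes over 210 s, if anything falls off the work surface, if the arm or the gripper's body presses on something with over 40 N, if the wrist force passes 120 N, or if a joint passes its speed limit or range.

ROBOT

A 7-joint arm with a two-finger parallel gripper is mounted at the origin on a cart in front of the work surface, level with it; the furniture and walls round the work are solid. World frame = base frame: x ahead of the robot, y to its left, z up, the work surface at z = 0. Lengths are in m, angles in rad, forces in N, time in s.
With the tool pointing down it reaches from about 0.35 to 0.9 m from the base axis. Payload 7.2 kg.
Tool frame: the origin (TCP) lies at the very end of the fingers, on their centre line; the grasp point (between the pads) lies 19 mm behind it; z points along the fingers, y is the direction in which the jaws open and shut (so a half turn about z gives the same grasp; the last joint's range is limited). The gripper opens to 85 mm and grips with 20 to 120 N. Pads are 22 mm wide; open, the fingers measure 114 mm over their backs; the gripper's body (76 mm by 85 mm) begins 54 mm behind the grasp point. The pads swing forward as they close: fully open they stand 13 mm farther back than shut.
Start: joints at [-1.338, 0.411, -0.013, 1.596, 0.006, 1.134, -0.082], TCP at [0.185, 0.597, 0.21] pointing down, gripper open.
Joint ranges: [-2.95, 2.95], [-0.29, 1.99], [-1.47, 1.44], [0.14, 2.54], [-1.03, 4.17], [0.13, 1.85], [-2.86, 2.86]. Speed limits (rad/s): [2.39, 2.39, 3.01, 3.01, 3.14, 3.14, 3.14].

INTERFACE

Orientations are given as [roll, pitch, yaw] about the fixed x, y, z axes, in that order (R = Rz(yaw) Ry(pitch) Rx(roll)).
In Python, from station import get_state, grab_frame, ticket gives the robot as it stands. The module is installed in compiled form; this text tells all that it offers.
- The arm moves only by the tool drive_tool, never from a script. Its argument "steps" is a list that holds one entry, the list of rows, each a list of 7 numbers: the finger opening in m, from 0 to 0.0854, then the shift along the tool's x, y, z in m, then the turn, a rotation vector about the tool's x, y, z in rad. A call has 1 to 5 rows; each row is the pose to reach, as a shift and turn from the pose commanded when the call began, along the tool's axes at that moment; what a row does not reach only later rows make up. A row lasts 1/10 s, in which the tool goes at most 50 mm and 8.59 degrees, less where a joint would pass 70% of its speed; a pose out of reach is approached as far as the arm can. A call with a gripper value outside its range is refused whole. The fingers move at their own pace and stop on an object; "force" is the grip in N (left out, the last holds). Time passes only in rows, so rows that repeat a pose let the fingers close. It gives the time, the measured TCP pose, the force and the opening at its end, in the units of the state.
- get_state(): the state, without advancing time (a new reading comes with each control period).
- grab_frame(name): name is "scene" or "top"; returns a dict with "pixels" (400x640x3 uint8, blue, green, red), "depth" (400x640 float32, m along the optical axis (not along the pixel's ray), 0 where there is no reading), "fx", "fy", "cx", "cy" (pixels), "R" (3x3) and "t" (3): a world point X has camera coordinates R X + t. Camera axes: x right, y down, z forward; pixel columns grow to the right and rows downward; lengths in m; the calibration is good to about 2 mm. A picture is of the moment at which its call begins.
- ticket.finish_job(): hands the job in, once; it reports no verdict.
The state is a dict: "time_s": time; "joint_positions": joint angles; "joint_vel": joint speeds; "joint_torque": joint torques, N m; "ee_pos": TCP position; "tool_rot": TCP orientation; "ft_force": force on the tool from outside, world axes, zero at the start; "moment": the same for the moment, N m; "finger_gap": finger opening in m.
Only numpy, scipy, OpenCV 4.12 (cv2) and the standard library are available. Lean on these libraries where they do the work, as an engineer would, in place of code of your own. Each camera call takes 0.05 s, during which the arm holds its last target. There are 200 camera calls.

## Working session

There is one attempt and no reset: what is moved stays moved. The work goes in short steps, Python scripts to look and compute and a tool call to move; the robot and the scene stay as the last step left them, time stands still between calls to the robot, and variables do not carry over. Pictures are saved under pics/ and viewed, about 12 in all and at most 16, crops included, and the job is handed in when it is done.

Besides the shell and the picture viewer there is one more tool, called after ">>>" by a JSON object that holds its "op" and its "data". drive_tool: Moves the arm, as the interface text tells. Its arguments: {"type":"object","properties":{"steps":{"type":"array"},"force":{"type":"number"}},"required":["steps"]}

```bash
mkdir -p pics; cat > h.py <<'E'
import numpy as np,cv2
from station import get_state,grab_frame,ticket
def shot(name,fn=None):
    f=grab_frame(name)
    if fn: cv2.imwrite('pics/'+fn,f['pixels'])
    return f
def world(f):
    v,u=np.mgrid[0:400,0:640]; d=f['depth'].astype(float)
    P=np.stack([(u-f['cx'])/f['fx']*d,(v-f['cy'])/f['fy']*d,d],-1)
    W=(P-f['t'])@np.array(f['R']); W[d==0]=np.nan
    return W
def onz(f,u,v,z):
    R=np.array(f['R']);c=-R.T@f['t'];r=R.T@np.array([(u-f['cx'])/f['fx'],(v-f['cy'])/f['fy'],1]);return c+r*(z-c[2])/r[2]
E
python3 - <<'E'
from h import *
for n in('scene','top'):
    f=shot(n,n+'0.png');print(n,f['fx'],f['cx'],f['cy'],np.round(f['R'],3).tolist(),np.round(f['t'],3))
    np.savez(n+'0.npz',**f)
print(get_state())
E
```

```text
scene 474.0862150403068 321.9248541042326 200.87191076260652 [[0.875, -0.483, -0.004], [-0.349, -0.625, -0.698], [0.335, 0.613, -0.716]] [-0.501  0.234  1.07 ]
top 376.6182361021881 321.8146136993329 200.66404756364068 [[0.002, -1.0, -0.005], [-0.994, -0.002, -0.113], [0.113, 0.005, -0.994]] [-0.057  0.552  1.097]
{'time_s': 0.1, 'joint_positions': array([-1.33824079,  0.41183972, -0.01268557,  1.59698141,  0.00560112,
        1.13430926, -0.08219637]), 'joint_vel': array([-3.45878291e-04, -1.21302696e-03, -2.30589570e-05, -1.64196474e-03,
        1.66711144e-04, -2.52422834e-04,  1.09629572e-03]), 'joint_torque': array([ 2.42055503e-03, -6.01832628e+01,  6.84226546e-01, -3.00085866e+01,
        1.40843441e-02,  6.42269355e-03, -4.29635327e-05]), 'ee_pos': array([0.18506008, 0.5964569 , 0.20891637]), 'tool_rot': array([-3.14009510e+00,  1.17892231e-04,  2.84084138e+00]), 'ft_force': array([ 0.01118048, -0.43140868,  0.57097991]), 'moment': array([-0.01257618,  0.02074977, -0.00801226]), 'finger_gap': 0.08525657098321915}
```

View pics/top0.png

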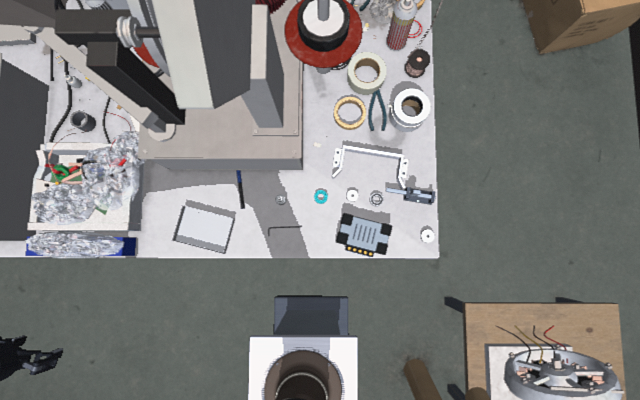

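View pics/scene0.png

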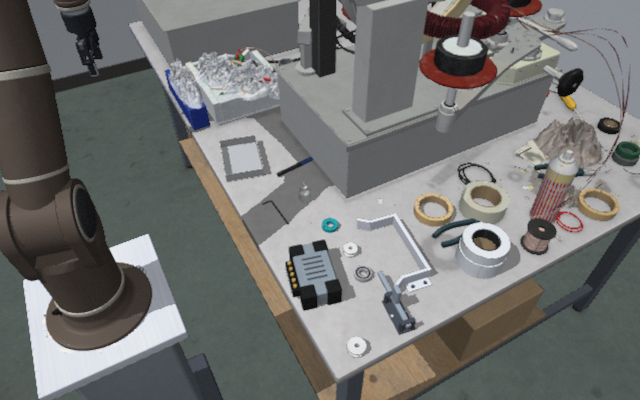

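The top view shows the tray at (205,227), the unit at (363,232), the bay at (370,165), a white roller at (352,195) and a steel bearing at (376,198). The turquoise look-alike is at (320,196), the bolt at (420,193) and the spare roller at (428,235). I'll measure these and enlarge the lane.

```bash
python3 - <<'E'
from h import *
f=dict(np.load('top0.npz'));W=world(f);s=dict(np.load('scene0.npz'));S=world(s)
a=cv2.resize(f['pixels'][130:260,300:450],None,fx=5.2,fy=4.4,interpolation=cv2.INTER_CUBIC)
a=cv2.resize(f['pixels'][135:260,305:445],(672,600),interpolation=cv2.INTER_CUBIC)
cv2.imwrite('pics/c1.png',a)
cv2.imwrite('pics/c2.png',cv2.resize(s['pixels'][205:360,280:440],(619,600),interpolation=cv2.INTER_CUBIC))
for n,w,p in(('top',W,[(205,227),(363,232),(352,192),(376,194),(320,196),(428,235),(420,193),(280,195),(270,245)]),('scene',S,[(350,243),(364,272),(315,275),(390,285),(357,345)])):
    for u,v in p: print(n,u,v,np.round(w[v,u],4))
# unit top: points with z 0.045..0.06
for n,w in(('top',W),('scene',S)):
    m=(abs(w[...,2]-.052)<.006)&(w[...,0]<.6)&(w[...,0]>.3)&(w[...,1]<-.02)&(w[...,1]>-.3)
    p=w[m][:,:2].astype(np.float32);print(n,len(p),cv2.minAreaRect(p))
    m=(abs(w[...,2]-.034)<.005)&(w[...,0]>.48)&(w[...,0]<.75)&(w[...,1]<-.02)&(w[...,1]>-.36)
    p=w[m][:,:2].astype(np.float32);print('bay',len(p),p.min(0),p.max(0),cv2.minAreaRect(p))
    m=(abs(w[...,2]-.028)<.007)&(w[...,0]>.35)&(w[...,0]<.6)&(w[...,1]<.4)&(w[...,1]>.12)
    p=w[m][:,:2].astype(np.float32);print('tray',len(p),cv2.minAreaRect(p))
E
```

```text
top 205 227 [ 4.739e-01  3.018e-01 -1.000e-04]
top 363 232 [ 0.4582 -0.1763  0.0463]
top 352 192 [ 0.5805 -0.1473  0.0152]
top 376 194 [ 0.5749 -0.2207  0.0119]
top 320 196 [ 0.5705 -0.0497 -0.0038]
top 428 235 [ 0.4508 -0.3775  0.0047]
top 420 193 [ 0.5759 -0.3504  0.0293]
top 280 195 [0.5688 0.07   0.0322]
top 270 245 [0.4196 0.1018 0.0006]
scene 350 243 [ 0.5778 -0.1333  0.0173]
scene 364 272 [ 0.568  -0.2147  0.0016]
scene 315 275 [ 0.4459 -0.1971  0.0514]
scene 390 285 [ 0.6026 -0.2734 -0.0018]
scene 357 345 [ 0.4535 -0.367   0.0048]
top 1372 ((0.4493146240711212, -0.17653238773345947), (0.14996907114982605, 0.09956319630146027), 75.35244750976562)
bay 460 [ 0.48499683 -0.35891694] [ 0.7228406  -0.08605399] ((0.6067454218864441, -0.22233796119689941), (0.2374095767736435, 0.2712480127811432), 1.5247297286987305)
tray 131 ((0.4670889973640442, 0.3027358055114746), (0.16166533529758453, 0.1100151315331459), 75.80253601074219)
scene 2057 ((0.44748833775520325, -0.17501556873321533), (0.15156079828739166, 0.10058577358722687), 75.59606170654297)
bay 790 [ 0.4800173 -0.3596119] [ 0.72213095 -0.08330589] ((0.6273553967475891, -0.21896646916866302), (0.2766534686088562, 0.20794038474559784), 39.599979400634766)
tray 222 ((0.46572816371917725, 0.305202454328537), (0.16954098641872406, 0.10975173115730286), 75.85572052001953)
```

View pics/c1.png

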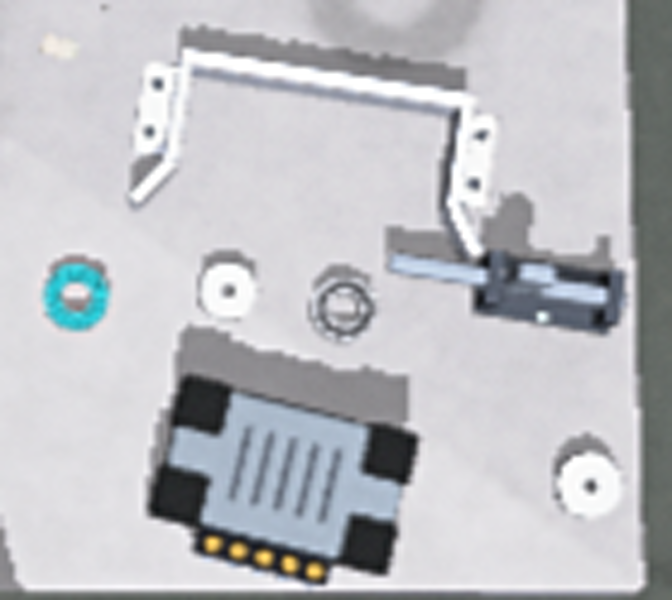

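View pics/c2.png

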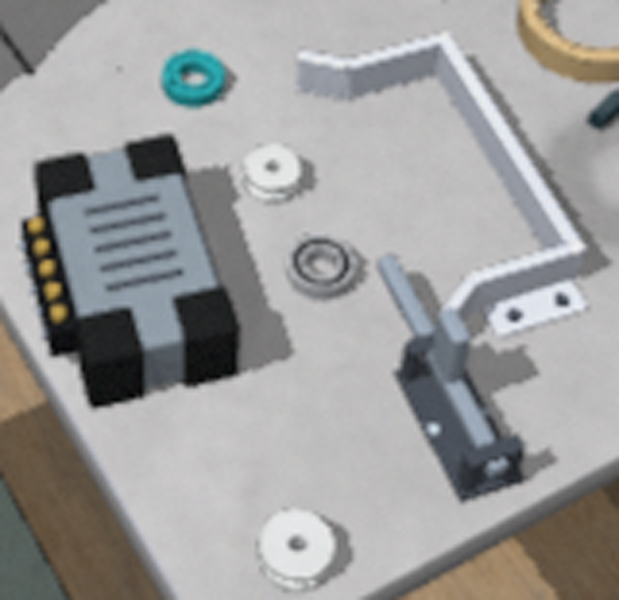

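The crops confirm two leftover parts: the white roller at crop (228,290) and the steel bearing at (343,307). The turquoise ring and the spare roller at (588,485) are the look-alikes. Next I'll fit the bay, the bolt and the parts precisely.

```bash
cat >> h.py <<'E'
def tobay(P,b):
    c,s=np.cos(b[2]),np.sin(b[2]);d=P[...,:2]-np.array(b[:2]);return np.stack([d[...,0]*c+d[...,1]*s,-d[...,0]*s+d[...,1]*c],-1)
E
python3 - <<'E'
from h import *
f=dict(np.load('top0.npz'));W=world(f);s=dict(np.load('scene0.npz'));S=world(s)
# stop: fit line in scene to inner-face points
def sel(w,z0,z1,x0,x1,y0,y1):
    return w[(w[...,2]>z0)&(w[...,2]<z1)&(w[...,0]>x0)&(w[...,0]<x1)&(w[...,1]>y0)&(w[...,1]<y1)]
for n,w,z0,z1 in(('face',S,.01,.028),('topS',S,.03,.038),('topT',W,.028,.04)):
    p=sel(w,z0,z1,.63,.75,-.30,-.09)
    l=cv2.fitLine(p[:,:2].astype(np.float32),cv2.DIST_HUBER,0,.01,.01).ravel();print(n,len(p),l, 'x at y=-.2',l[2]+(-.2-l[3])*l[0]/l[1], 'yaw',-np.arctan(l[0]/l[1]))
b=[.64,-.2,-.155]
for n,w in(('S',S),('T',W)):
    q=tobay(w,b)
    for nm,z0,z1 in(('low',.008,.028),('top',.029,.038)):
        for x in(-.06,-.04,-.02,0,.02):
            m=(w[...,2]>z0)&(w[...,2]<z1)&(abs(q[...,0]-x)<.008)&(abs(q[...,1])<.14); print(n,nm,x,len(q[m]),np.round(np.sort(q[m][:,1]),3)[[*range(0,m.sum(),max(1,m.sum()//10))]] if m.sum() else '')
# grip
for n,w in(('S',S),('T',W)):
    p=sel(w,.045,.085,.4,.7,-.45,-.26);print('grip',n,len(p),np.round(p.mean(0),4) if len(p) else '',np.round(np.ptp(p,axis=0),3) if len(p) else '')
    # parts
    for nm,c,z0 in(('roller',(.58,-.143),.011),('bearing',(.571,-.219),.008)):
        m=(np.hypot(w[...,0]-c[0],w[...,1]-c[1])<.03)&(w[...,2]>z0)&(w[...,2]<.022)
        p=w[m][:,:2].astype(np.float32);print(nm,n,len(p),cv2.minEnclosingCircle(p),p.mean(0))
g=cv2.cvtColor(f['pixels'],cv2.COLOR_BGR2HSV)
m=((g[...,1]<25)&(g[...,2]>235)).astype(np.uint8);m[:,:335]=0;m[:183]=0;m[205:]=0;m[:,368:]=0
k,_,st,ce=cv2.connectedComponentsWithStats(m);print(st,ce,[onz(f,*c,.016) for c in ce[1:]])
E
```

```text
face 443 [ 0.04489577  0.99899167  0.6870816  -0.19591443] x at y=-.2 0.686898 yaw -0.044910863
topS 460 [ 0.15703318  0.98759335  0.6980211  -0.23717491] x at y=-.2 0.70393217 yaw -0.15768585
topT 324 [ 0.11677451  0.99315846  0.6999996  -0.17629126] x at y=-.2 0.6972119 yaw -0.11704154
S low -0.06 117 [-0.14  -0.124 -0.123 -0.118 -0.043 -0.037 -0.03  -0.024 -0.015  0.039
  0.051]
S low -0.04 8 [-0.124 -0.12   0.105  0.106  0.109  0.11   0.11   0.11 ]
S low -0.02 47 [-0.1   -0.095  0.095  0.097  0.098  0.099  0.1    0.102  0.102  0.103
  0.104  0.106]
S low 0 56 [-0.093 -0.091 -0.09  -0.09  -0.09   0.029  0.089  0.09   0.091  0.091
  0.092  0.094]
S low 0.02 63 [-0.112 -0.092 -0.091 -0.09  -0.09  -0.089  0.088  0.09   0.09   0.091
  0.091]
S top -0.06 26 [-0.124 -0.123 -0.122 -0.122 -0.122 -0.121 -0.12  -0.119 -0.117 -0.116
 -0.115 -0.114 -0.114]
S top -0.04 77 [-0.12  -0.109 -0.105 -0.097 -0.093 -0.088 -0.082 -0.076 -0.071 -0.065
 -0.059]
S top -0.02 49 [-0.104 -0.1   -0.098 -0.097 -0.095 -0.091  0.097  0.099  0.103  0.103
  0.105  0.108  0.113]
S top 0 44 [-0.092 -0.09  -0.089 -0.
[... 1172 characters left out ...]
714 -0.3294  0.0655] [0.014 0.024 0.035]
roller S 144 ((0.5705049633979797, -0.14314304292201996), 0.019116820767521858) [ 0.5696042 -0.144987 ]
bearing S 164 ((0.5647921562194824, -0.2240990698337555), 0.027866048738360405) [ 0.5608933  -0.21917579]
grip T 46 [ 0.5739 -0.3267  0.0674] [0.014 0.023 0.03 ]
roller T 93 ((0.5711598992347717, -0.146392822265625), 0.017782147973775864) [ 0.5712637  -0.14624713]
bearing T 88 ((0.5609512329101562, -0.22089996933937073), 0.020749328657984734) [ 0.5619543  -0.22019291]
[[     0      0    640    400 255913]
 [   347    190     11     11     87]] [[319.48892788 199.50145167]
 [352.06896552 195.22988506]] [array([ 0.57050597, -0.14736243,  0.016     ])]
```

```bash
cat >> h.py <<'E'
from scipy.spatial.transform import Rotation as Ro
BAY=(.652,-.201,-.157); TRAY=(.466,.304,-.247)
def frm(p,b):
    c,s=np.cos(b[2]),np.sin(b[2]);return np.array([b[0]+c*p[0]-s*p[1],b[1]+s*p[0]+c*p[1]])
def plan(x,y,z,ang):
    """tool down, tool-y axis along world angle ang (mod pi); prints shift and rotvec in tool axes"""
    st=get_state();R=Ro.from_euler('xyz',st['tool_rot'])
    best=None
    for a in(ang,ang+np.pi):
        T=Ro.from_euler('xyz',[np.pi,0,a+np.pi/2]); r=(R.inv()*T).as_rotvec()
        if best is None or np.linalg.norm(r)<np.linalg.norm(best): best=r
    d=R.inv().apply(np.array([x,y,z])-st['ee_pos'])
    print('shift',np.round(d,4),'rot',np.round(best,3),'| pos',np.round(st['ee_pos'],4),'q',np.round(st['joint_positions'],2),'F',np.round(st['ft_force'],1),'t',st['time_s'],'gap',round(st['finger_gap'],4))
    return
E
python3 -c "
from h import *
plan(.46,.15,.21,.4)
plan(*frm((-.059,-.138),BAY),.15,-.157)"
```

```text
shift [-0.3949 -0.345  -0.0005] rot [-0.001  0.001  0.87 ] | pos [0.1851 0.5965 0.2089] q [-1.34  0.41 -0.01  1.6   0.01  1.13 -0.08] F [ 0.  -0.4  0.6] t 0.1 gap 0.0853
shift [-0.6436 -0.7683  0.0601] rot [-1.000e-03  1.000e-03  1.427e+00] | pos [0.1851 0.5965 0.2089] q [-1.34  0.41 -0.01  1.6   0.01  1.13 -0.08] F [ 0.  -0.4  0.6] t 0.1 gap 0.0853
```

>>> {"op": "drive_tool", "data": {"steps": [[[0.085,-0.395,-0.345,0,0,0,0.75],[0.085,-0.395,-0.345,0,0,0,0.75],[0.085,-0.395,-0.345,0,0,0,0.75],[0.085,-0.395,-0.345,0,0,0,0.75],[0.085,-0.395,-0.345,0,0,0,0.75]]]}}

```text
time_s: 0.6
ee_pos: [0.3169, 0.3821, 0.2095]
tool_rot: [-3.141, -0.0, 2.085]
ft_force: [0.8, 0.0, 0.2]
finger_gap: 0.085
```

```bash
python3 -c "
from h import *
plan(*frm((-.059,-.138),BAY),.15,-.157)"
```

```text
shift [-0.7439 -0.1268  0.0595] rot [-0.     0.     0.671] | pos [0.3169 0.3821 0.2095] q [-1.15  0.19  0.2   1.91 -0.04  1.04 -0.42] F [0.8 0.  0.2] t 0.6 gap 0.085
```

>>> {"op": "drive_tool", "data": {"steps": [[[0.085,-0.744,-0.127,0.06,0,0,0.67],[0.085,-0.744,-0.127,0.06,0,0,0.67],[0.085,-0.744,-0.127,0.06,0,0,0.67],[0.085,-0.744,-0.127,0.06,0,0,0.67],[0.085,-0.744,-0.127,0.06,0,0,0.67]]]}}

```text
time_s: 1.1
ee_pos: [0.4021, 0.1481, 0.1898]
tool_rot: [3.142, -0.0, 1.415]
ft_force: [1.4, 0.9, 0.2]
finger_gap: 0.085
```

```bash
python3 -c "
from h import *
plan(*frm((-.059,-.138),BAY),.15,-.157)"
```

```text
shift [-0.4441  0.2417  0.0396] rot [ 0.    -0.     0.002] | pos [0.4021 0.1481 0.1898] q [-0.89  0.08  0.46  2.09 -0.05  0.97 -0.56] F [1.4 0.9 0.2] t 1.1 gap 0.085
```

>>> {"op": "drive_tool", "data": {"steps": [[[0.085,-0.444,0.242,0.04,0,0,0],[0.085,-0.444,0.242,0.04,0,0,0],[0.085,-0.444,0.242,0.04,0,0,0],[0.085,-0.444,0.242,0.04,0,0,0],[0.085,-0.444,0.242,0.04,0,0,0]]]}}

```text
time_s: 1.6
ee_pos: [0.4875, -0.0859, 0.17]
tool_rot: [3.141, -0.0, 1.421]
ft_force: [1.2, 1.3, -0.0]
finger_gap: 0.0852
```

>>> {"op": "drive_tool", "data": {"steps": [[[0.085,-0.225,0.122,0.02,0,0,0],[0.085,-0.225,0.122,0.02,0,0,0],[0.085,-0.225,0.122,0.02,0,0,0],[0.085,-0.225,0.122,0.02,0,0,0],[0.085,-0.225,0.122,0.02,0,0,0]]]}}

```text
time_s: 2.1
ee_pos: [0.5723, -0.3201, 0.1499]
tool_rot: [-3.141, -0.001, 1.421]
ft_force: [1.7, 0.2, 1.1]
finger_gap: 0.0851
```

```bash
python3 -c "
from h import *
plan(*frm((-.059,-.138),BAY),.047,-.157)"
```

```text
shift [-0.008   0.0011  0.1029] rot [-0.001 -0.001  0.008] | pos [ 0.5723 -0.3201  0.1499] q [ 0.01  0.58  0.63  1.61 -0.38  1.08  0.6 ] F [1.7 0.2 1.1] t 2.1 gap 0.0851
```

>>> {"op": "drive_tool", "data": {"steps": [[[0.085,-0.008,0.001,0.05,0,0,0],[0.085,-0.008,0.001,0.08,0,0,0],[0.085,-0.008,0.001,0.103,0,0,0],[0.0,-0.008,0.001,0.103,0,0,0],[0.0,-0.008,0.001,0.103,0,0,0]]], "force": 40}}

```text
time_s: 2.6
ee_pos: [0.5716, -0.3267, 0.0478]
tool_rot: [-3.141, 0.0, 1.421]
ft_force: [0.2, 0.1, 0.4]
finger_gap: 0.0587
```

>>> {"op": "drive_tool", "data": {"steps": [[[0.0,0,0,0,0,0,0],[0.0,0,0,0,0,0,0],[0.0,0,0,0,0,0,0]]]}}

```text
time_s: 2.9
ee_pos: [0.5739, -0.327, 0.0494]
tool_rot: [3.137, 0.001, 1.421]
ft_force: [21.8, -3.8, -6.0]
finger_gap: 0.012
```

>>> {"op": "drive_tool", "data": {"steps": [[[0.0,-0.005,0.003,0,0,0,0],[0.0,-0.018,0.003,0,0,0,0],[0.0,-0.03,0.003,0,0,0,0],[0.0,-0.042,0.003,0,0,0,0],[0.0,-0.048,0.003,0,0,0,0]]]}}

```text
time_s: 3.4
ee_pos: [0.5676, -0.371, 0.0491]
tool_rot: [-3.14, -0.007, 1.421]
ft_force: [-5.6, 23.0, 21.2]
finger_gap: 0.0099
```

>>> {"op": "drive_tool", "data": {"steps": [[[0.0,-0.001,0,0,0,0,0],[0.0,-0.001,0,0,0,0,0]]]}}

```text
time_s: 3.6
ee_pos: [0.5676, -0.3708, 0.0492]
tool_rot: [-3.14, -0.008, 1.423]
ft_force: [-4.8, 14.8, 16.4]
finger_gap: 0.01
```

>>> {"op": "drive_tool", "data": {"steps": [[[0.085,0.002,0,0,0,0,0],[0.085,0.002,0,0,0,0,0],[0.085,0.002,0,0,0,0,0],[0.085,0.002,0,-0.05,0,0,0],[0.085,0.002,0,-0.1,0,0,0]]]}}

```text
time_s: 4.1
ee_pos: [0.5664, -0.3734, 0.1472]
tool_rot: [-3.138, -0.0, 1.42]
ft_force: [1.0, -0.5, -0.3]
finger_gap: 0.0811
```

```bash
python3 - <<'E'
from h import *
f=shot('scene','s1.png');S=world(f);t=shot('top');W=world(t)
cv2.imwrite('pics/c3.png',cv2.resize(f['pixels'][200:380,260:460],(667,600),interpolation=cv2.INTER_CUBIC))
for w in(S,W):
    m=(w[...,2]>.045)&(w[...,2]<.08)&(abs(w[...,0]-.566)<.03)&(abs(w[...,1]+.365)<.035);p=w[m];print(len(p),np.round(p.mean(0),4),np.round(tobay(p,BAY).mean(0),4))
plan(.561,-.2205,.1,-.157)
E
```

```text
124 [ 0.5644 -0.373   0.0655] [-0.0596 -0.1835]
48 [ 0.5669 -0.3706  0.0676] [-0.0575 -0.1808]
shift [ 0.1539 -0.0334  0.0541] rot [0.01  0.005 0.006] | pos [ 0.5703 -0.3773  0.1552] q [ 0.11  0.61  0.63  1.54 -0.39  1.1   0.68] F [-0.5 -1.   0.6] t 4.2 gap 0.0849
```

View pics/c3.png

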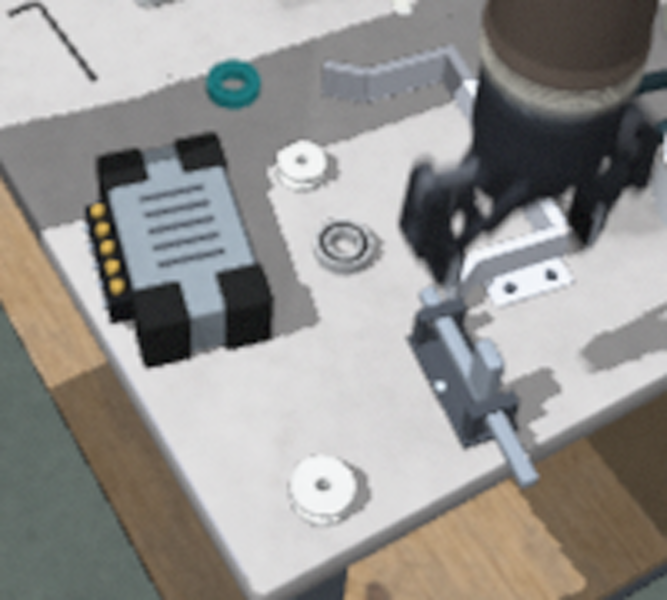

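The picture shows the bolt drawn back, with the grip near (485,360). It measures bay y of about -0.182, so a bolt value of about 0.044. The bearing at (345,243) and the roller at (301,165) have not moved. Next is the bearing.

>>> {"op": "drive_tool", "data": {"steps": [[[0.06,0.05,-0.01,0,0.01,0.005,0.006],[0.06,0.1,-0.02,0.01,0.01,0.005,0.006],[0.06,0.154,-0.033,0.05,0.01,0.005,0.006],[0.06,0.154,-0.033,0.055,0.01,0.005,0.006],[0.06,0.154,-0.033,0.055,0.01,0.005,0.006]]]}}

```text
time_s: 4.7
ee_pos: [0.557, -0.212, 0.0901]
tool_rot: [-3.127, -0.007, 1.419]
ft_force: [0.2, 0.2, 0.3]
finger_gap: 0.06
```

```bash
python3 -c "
from h import *
plan(.561,-.2205,.004,-.157)"
```

```text
shift [-0.0085  0.0064  0.086 ] rot [-0.014 -0.007  0.006] | pos [ 0.557  -0.212   0.0901] q [-0.15  0.56  0.61  1.81 -0.39  0.92  0.48] F [0.2 0.2 0.3] t 4.7 gap 0.06
```

>>> {"op": "drive_tool", "data": {"steps": [[[0.06,-0.0085,0.0065,0.04,-0.014,-0.007,0.006],[0.06,-0.0085,0.0065,0.07,-0.014,-0.007,0.006],[0.06,-0.0085,0.0065,0.085,-0.014,-0.007,0.006],[0.06,-0.0085,0.0065,0.085,-0.014,-0.007,0.006],[0.02,-0.0085,0.0065,0.085,-0.014,-0.007,0.006]]]}}

```text
time_s: 5.2
ee_pos: [0.5629, -0.2265, 0.0086]
tool_rot: [3.137, 0.003, 1.408]
ft_force: [0.7, -0.6, 0.2]
finger_gap: 0.047
```

>>> {"op": "drive_tool", "data": {"steps": [[[0.02,0,0,0,0,0,0],[0.02,0,0,0,0,0,0],[0.02,0,0,0,0,0,0]]]}}

```text
time_s: 5.5
ee_pos: [0.5631, -0.2253, 0.0086]
tool_rot: [3.136, 0.002, 1.409]
ft_force: [-0.7, -0.3, -0.4]
finger_gap: 0.0198
```

>>> {"op": "drive_tool", "data": {"steps": [[[0.06,0,0,0,0,0,0],[0.06,0,0,0,0,0,0],[0.06,0,0,-0.04,0,0,0],[0.06,0,0,-0.08,0,0,0],[0.06,0,0,-0.08,0,0,0]]]}}

```text
time_s: 6.0
ee_pos: [0.5649, -0.2268, 0.0926]
tool_rot: [3.13, 0.003, 1.408]
ft_force: [0.3, -0.5, 1.2]
finger_gap: 0.0601
```

```bash
python3 - <<'E'
from h import *
f=shot('scene','s2.png');np.savez('s2.npz',**f);S=world(f)
cv2.imwrite('pics/c4.png',cv2.resize(f['pixels'][210:310,310:430],(720,600),interpolation=cv2.INTER_CUBIC))
m=(abs(S[...,2]-.012)<.004)&(abs(S[...,0]-.56)<.04)&(abs(S[...,1]+.2205)<.04);p=S[m][:,:2].astype(np.float32);print(len(p),p.mean(0),p.min(0),p.max(0),cv2.minEnclosingCircle(p))
plan(.561,-.2205,.004,-.157)
E
```

```text
185 [ 0.5591098  -0.21941254] [ 0.53889585 -0.24044546] [ 0.58025163 -0.19739851] ((0.5610238313674927, -0.2198331356048584), 0.02275698632001877)
shift [ 0.0049 -0.0044  0.0862] rot [ 0.009  0.002 -0.005] | pos [ 0.5638 -0.2257  0.0902] q [-0.14  0.56  0.61  1.8  -0.4   0.9   0.5 ] F [-0.3 -1.  -0.5] t 6.05 gap 0.0602
```

View pics/c4.png

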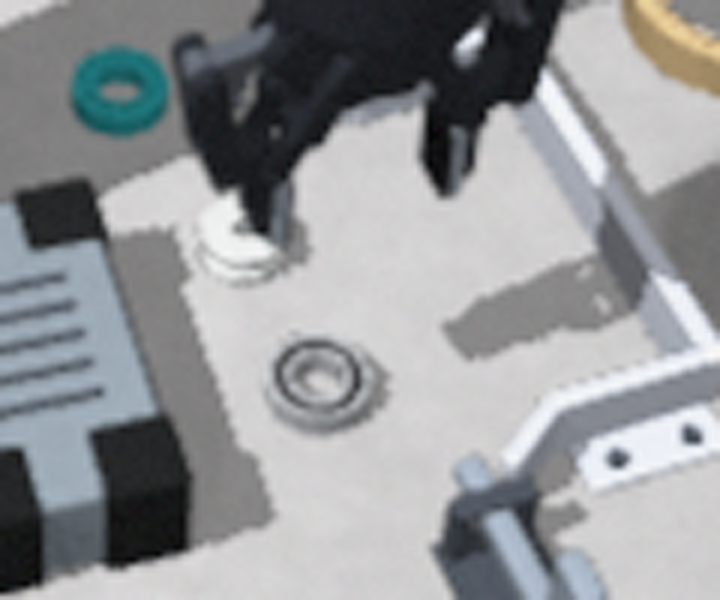

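The bearing at crop (318,380) has not moved, so the fingers closed above it: at this gap the tips sit above the TCP. I'll go lower and limit the closing.

>>> {"op": "drive_tool", "data": {"steps": [[[0.06,0.005,-0.004,0.05,0.009,0.002,-0.005],[0.06,0.005,-0.004,0.08,0.009,0.002,-0.005],[0.06,0.005,-0.004,0.09,0.009,0.002,-0.005],[0.06,0.005,-0.004,0.09,0.009,0.002,-0.005],[0.06,0.005,-0.004,0.09,0.009,0.002,-0.005]]]}}

```text
time_s: 6.55
ee_pos: [0.5596, -0.2204, -0.0017]
tool_rot: [-3.137, 0.001, 1.413]
ft_force: [0.2, 0.2, 0.1]
finger_gap: 0.0598
```

```bash
python3 -c "
from h import *
plan(.561,-.2205,-.002,-.157)"
```

```text
shift [0.0001 0.0014 0.0003] rot [-0.004  0.001 -0.001] | pos [ 0.5596 -0.2204 -0.0017] q [-0.08  0.68  0.53  1.85 -0.49  0.75  0.56] F [0.2 0.2 0.1] t 6.55 gap 0.0598
```

>>> {"op": "drive_tool", "data": {"steps": [[[0.034,0,0.001,0,0,0,0],[0.034,0,0.001,0,0,0,0],[0.034,0,0.001,0,0,0,0],[0.034,0,0.001,0,0,0,0]]]}}

```text
time_s: 6.95
ee_pos: [0.5606, -0.2198, -0.0019]
tool_rot: [-3.137, -0.0, 1.414]
ft_force: [-0.3, 0.3, -0.0]
finger_gap: 0.0344
```

```bash
python3 - <<'E'
from h import *
f=shot('scene','s3.png');S=world(f)
cv2.imwrite('pics/c5.png',cv2.resize(f['pixels'][220:310,310:430],(800,600),interpolation=cv2.INTER_CUBIC))
E
```

```text
(no output)
```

View pics/c5.png

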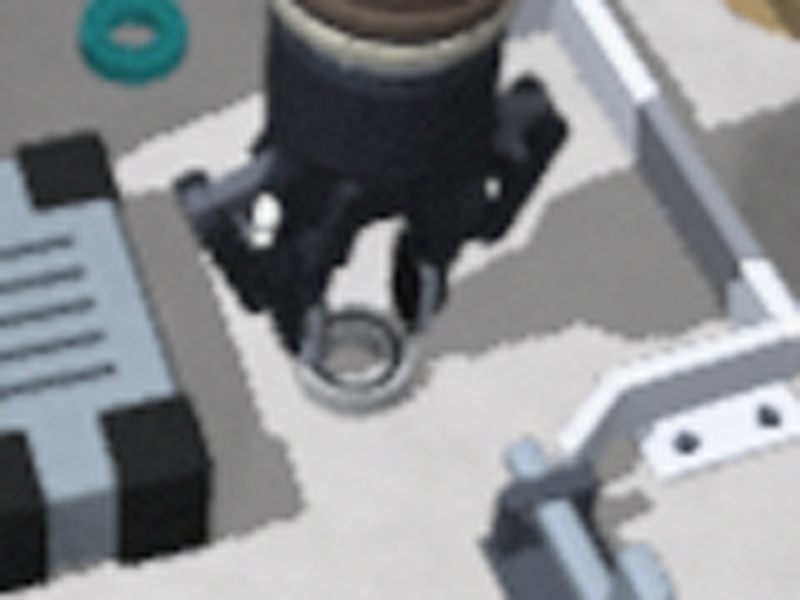

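The fingers stand at (310,345) and (430,310) over the bearing at (358,355), which has not moved. I'll get the tip heights from depth.

```bash
python3 - <<'E'
from h import *
f=shot('scene');S=world(f)
for v in range(258,282,2): print(v,[tuple(np.round(S[v,u]*1000).astype(int)) if np.isfinite(S[v,u,0]) else None for u in(352,354,356,358,372,374,376)])
E
```

```text
258 [(np.int64(534), np.int64(-210), np.int64(73)), (np.int64(538), np.int64(-212), np.int64(72)), (np.int64(534), np.int64(-225), np.int64(90)), (np.int64(535), np.int64(-231), np.int64(96)), (np.int64(579), np.int64(-225), np.int64(61)), (np.int64(578), np.int64(-233), np.int64(71)), (np.int64(584), np.int64(-233), np.int64(67))]
260 [(np.int64(529), np.int64(-218), np.int64(77)), (np.int64(532), np.int64(-221), np.int64(78)), (np.int64(533), np.int64(-228), np.int64(87)), (np.int64(542), np.int64(-223), np.int64(74)), (np.int64(579), np.int64(-226), np.int64(54)), (np.int64(581), np.int64(-231), np.int64(59)), (np.int64(590), np.int64(-227), np.int64(48))]
262 [(np.int64(528), np.int64(-220), np.int64(74)), (np.int64(530), np.int64(-225), np.int64(77)), (np.int64(535), np.int64(-225), np.int64(75)), (np.int64(539), np.int64(-227), np.int64(73)), (np.int64(577), np.int64(-229), np.int64(51)), (np.int64(582), np.int64(-230), np.int64(50)), (np.int64(590), np.int64(-228), np.int64(42))]
264 [(np.int64(530), np.int64(-218), np.int64(62)), (np.int64(530), np.int64(-225), np.int64(70)),
[... 2177 characters left out ...]
p.int64(588), np.int64(-237), np.int64(-1))]
278 [(np.int64(534), np.int64(-216), np.int64(3)), (np.int64(538), np.int64(-218), np.int64(2)), (np.int64(540), np.int64(-224), np.int64(8)), (np.int64(543), np.int64(-227), np.int64(9)), (np.int64(576), np.int64(-238), np.int64(1)), (np.int64(579), np.int64(-241), np.int64(2)), (np.int64(584), np.int64(-242), np.int64(0))]
280 [(np.int64(532), np.int64(-219), np.int64(0)), (np.int64(535), np.int64(-224), np.int64(3)), (np.int64(540), np.int64(-223), np.int64(-1)), (np.int64(543), np.int64(-228), np.int64(3)), (np.int64(572), np.int64(-243), np.int64(2)), (np.int64(576), np.int64(-246), np.int64(2)), (np.int64(582), np.int64(-245), np.int64(-3))]
```

The fingertips stand about 25 mm above the bench while the TCP reads -2 mm. I'll open and descend in small steps, watching the force.

>>> {"op": "drive_tool", "data": {"steps": [[[0.06,0,0,0,0,0,0],[0.06,0,0,0,0,0,0],[0.06,0,0,0.003,0,0,0],[0.06,0,0,0.006,0,0,0],[0.06,0,0,0.006,0,0,0]]]}}

```text
time_s: 7.55
ee_pos: [0.5598, -0.2196, -0.0091]
tool_rot: [-3.136, -0.0, 1.414]
ft_force: [-0.9, 0.7, -0.6]
finger_gap: 0.06
```

```bash
python3 - <<'E'
from h import *
f=shot('scene');S=world(f)
cv2.imwrite('pics/c6.png',cv2.resize(f['pixels'][220:310,310:430],(800,600),interpolation=cv2.INTER_CUBIC))
q=tobay(S,(.5606,-.2205,-.157))
for s in(-1,1):
    m=(abs(q[...,1])<.016)&(s*q[...,0]>.025)&(s*q[...,0]<.055)&(S[...,2]<.06)&(S[...,2]>.008)
    print(s,np.round(np.sort(S[m][:,2])[:12],3))
plan(.561,-.2205,-.002,-.157)
E
```

```text
-1 [0.022 0.022 0.023 0.024 0.024 0.027 0.027 0.028 0.028 0.029 0.03  0.031]
1 [0.018 0.019 0.021 0.021 0.021 0.023 0.023 0.024 0.025 0.025 0.025 0.025]
shift [-0.0006  0.0012 -0.0069] rot [-0.006 -0.    -0.   ] | pos [ 0.5599 -0.2197 -0.0089] q [-0.08  0.69  0.52  1.85 -0.49  0.74  0.57] F [-0.   0.2  0.1] t 7.6 gap 0.0601
```

View pics/c6.png

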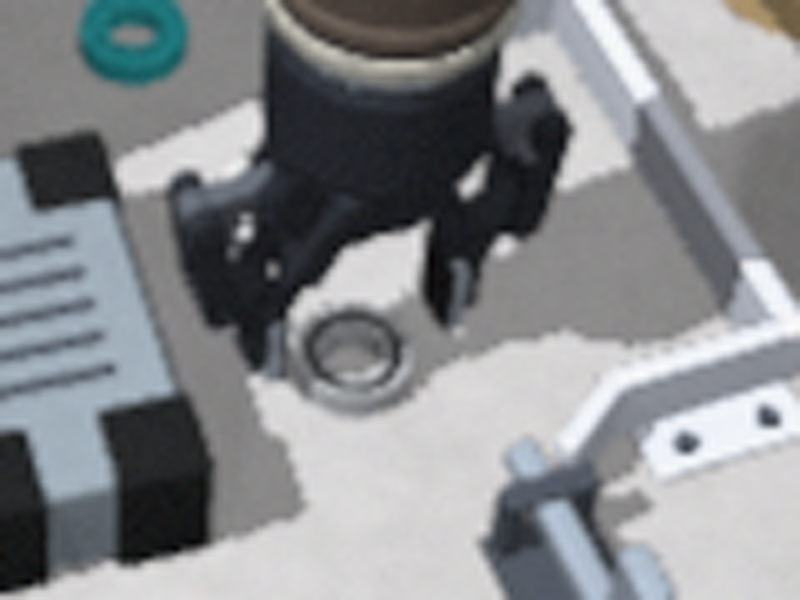

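>>> {"op": "drive_tool", "data": {"steps": [[[0.06,0,0.001,0.004,0,0,0],[0.06,0,0.001,0.008,0,0,0],[0.06,0,0.001,0.012,0,0,0],[0.036,0,0.001,0.012,0,0,0],[0.036,0,0.001,0.012,0,0,0]]]}}

```text
time_s: 8.1
ee_pos: [0.5611, -0.22, -0.0205]
tool_rot: [-3.136, -0.0, 1.414]
ft_force: [0.3, -0.3, -0.0]
finger_gap: 0.0398
```

>>> {"op": "drive_tool", "data": {"steps": [[[0.036,0,0,0,0,0,0],[0.036,0,0,0,0,0,0]]]}}

```text
time_s: 8.3
ee_pos: [0.5612, -0.2199, -0.0204]
tool_rot: [-3.137, 0.0, 1.414]
ft_force: [-0.7, 0.2, -1.0]
finger_gap: 0.0398
```

Gripped: the gap stopped at 39.8 mm, about 2 mm under the nominal 42 (the bolt grip also read about 2 mm low). Lifting.

>>> {"op": "drive_tool", "data": {"steps": [[[0.02,0,0,-0.02,0,0,0],[0.02,0,0,-0.06,0,0,0],[0.02,0,0,-0.1,0,0,0],[0.02,0,0,-0.13,0,0,0],[0.02,0,0,-0.13,0,0,0]]], "force": 60}}

```text
time_s: 8.8
ee_pos: [0.5643, -0.2214, 0.114]
tool_rot: [3.139, 0.001, 1.413]
ft_force: [0.8, 0.6, -1.1]
finger_gap: 0.0391
```

```bash
python3 -c "
from h import *
plan(*frm((0,-.035),TRAY),.11,-.247)"
```

```text
shift [ 0.4686 -0.1825  0.0033] rot [0.002 0.001 0.09 ] | pos [ 0.5643 -0.2214  0.114 ] q [-0.16  0.54  0.63  1.78 -0.38  0.95  0.48] F [ 0.8  0.6 -1.1] t 8.8 gap 0.0391
```

>>> {"op": "drive_tool", "data": {"steps": [[[0.02,0.469,-0.183,0,0,0,0.09],[0.02,0.469,-0.183,0,0,0,0.09],[0.02,0.469,-0.183,0,0,0,0.09],[0.02,0.469,-0.183,0,0,0,0.09],[0.02,0.469,-0.183,0,0,0,0.09]]]}}

```text
time_s: 9.3
ee_pos: [0.5073, 0.0261, 0.1094]
tool_rot: [-3.136, 0.001, 1.324]
ft_force: [1.4, 0.5, -0.3]
finger_gap: 0.0391
```

```bash
python3 -c "
from h import *
plan(*frm((0,-.035),TRAY),.10,-.247)"
```

```text
shift [ 0.2244 -0.1079  0.0098] rot [-0.006  0.001 -0.   ] | pos [0.5073 0.0261 0.1094] q [-0.68  0.39  0.68  2.01 -0.32  0.85 -0.07] F [ 1.4  0.5 -0.3] t 9.3 gap 0.0391
```

>>> {"op": "drive_tool", "data": {"steps": [[[0.02,0.224,-0.108,0,0,0,0],[0.02,0.224,-0.108,0,0,0,0],[0.02,0.224,-0.108,0,0,0,0],[0.02,0.224,-0.108,0,0,0,0],[0.02,0.224,-0.108,0,0,0,0]]]}}

```text
time_s: 9.8
ee_pos: [0.4572, 0.2698, 0.1099]
tool_rot: [-3.136, 0.001, 1.324]
ft_force: [1.1, -0.8, -0.1]
finger_gap: 0.0392
```

```bash
python3 -c "
from h import *
plan(*frm((0,-.035),TRAY),-.008,-.247)"
```

```text
shift [0.0004 0.0008 0.1179] rot [-0.006  0.001  0.   ] | pos [0.4572 0.2698 0.1099] q [-1.11  0.42  0.63  1.96 -0.32  0.87 -0.55] F [ 1.1 -0.8 -0.1] t 9.8 gap 0.0392
```

Descending to TCP -0.01, which puts the tips at about 15 mm. Then release.

>>> {"op": "drive_tool", "data": {"steps": [[[0.02,0,0,0.05,0,0,0],[0.02,0,0,0.09,0,0,0],[0.02,0,0,0.12,0,0,0],[0.02,0,0,0.12,0,0,0],[0.06,0,0,0.12,0,0,0]]]}}

```text
time_s: 10.3
ee_pos: [0.4579, 0.2673, -0.0096]
tool_rot: [-3.136, 0.002, 1.323]
ft_force: [-0.2, 0.4, -0.5]
finger_gap: 0.053
```

>>> {"op": "drive_tool", "data": {"steps": [[[0.06,0,0,0,0,0,0],[0.06,0,0,0,0,0,0],[0.06,0,0,-0.04,0,0,0],[0.06,0,0,-0.08,0,0,0],[0.06,0,0,-0.12,0,0,0]]]}}

```text
time_s: 10.8
ee_pos: [0.4588, 0.2677, 0.113]
tool_rot: [-3.137, -0.001, 1.323]
ft_force: [0.8, -0.0, 0.3]
finger_gap: 0.0603
```

```bash
python3 - <<'E'
from h import *
f=shot('scene','s4.png')
g=cv2.cvtColor(f['pixels'],cv2.COLOR_BGR2HSV);S=world(f)
m=(np.hypot(S[...,0]-.571,S[...,1]+.1465)<.06)&(S[...,2]>.01)&(S[...,2]<.022);p=S[m][:,:2].astype(np.float32);print('roller',len(p),cv2.minEnclosingCircle(p),p.mean(0))
q=tobay(S,TRAY);m=(abs(q[...,0])<.048)&(abs(q[...,1])<.07)&(S[...,2]>.009)&(S[...,2]<.02);print('in tray',m.sum(),q[m].mean(0) if m.sum() else '')
cv2.imwrite('pics/c7.png',cv2.resize(f['pixels'][80:320,180:440],(650,600),interpolation=cv2.INTER_CUBIC))
plan(.571,-.1465,.12,-.157)
E
```

```text
roller 147 ((0.5701770782470703, -0.14367765188217163), 0.019551100209355354) [ 0.5694892  -0.14518239]
in tray 104 [-0.00016145 -0.0387796 ]
shift [-0.3759  0.2078 -0.0038] rot [ 0.001 -0.008 -0.092] | pos [0.4621 0.269  0.119 ] q [-1.12  0.41  0.65  1.95 -0.32  0.88 -0.55] F [3.  0.6 3.9] t 10.85 gap 0.0601
```

View pics/c7.png

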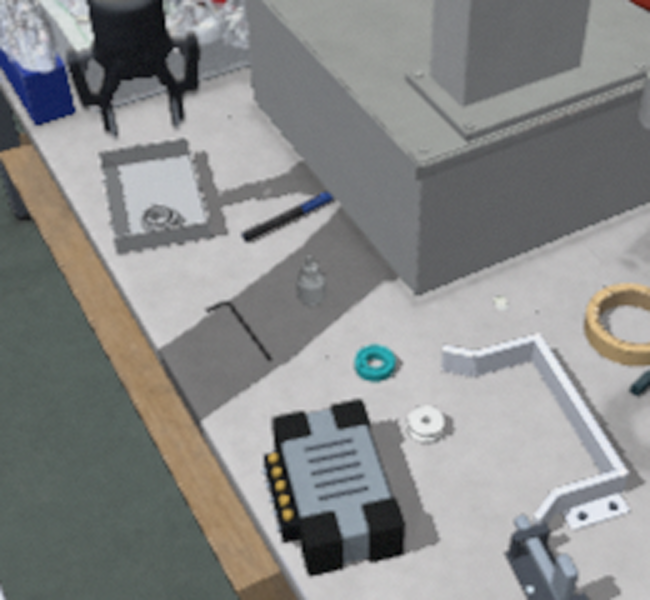

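The bearing lies in the tray at (160,218) and the roller at (426,420) has not moved. Fetching the roller.

>>> {"op": "drive_tool", "data": {"steps": [[[0.06,-0.376,0.209,0,0,0,-0.09],[0.06,-0.376,0.209,0,0,0,-0.09],[0.06,-0.376,0.209,0,0,0,-0.09],[0.06,-0.376,0.209,0,0,0,-0.09],[0.06,-0.376,0.209,0,0,0,-0.09]]]}}

```text
time_s: 11.35
ee_pos: [0.5237, 0.0246, 0.1115]
tool_rot: [-3.139, -0.002, 1.414]
ft_force: [1.0, 0.3, 0.2]
finger_gap: 0.0602
```

```bash
python3 -c "
from h import *
plan(.5705,-.145,.10,-.157)"
```

```text
shift [-0.1602  0.0727  0.011 ] rot [-0.003 -0.002  0.   ] | pos [0.5237 0.0246 0.1115] q [-0.65  0.41  0.66  1.98 -0.33  0.86  0.03] F [1.  0.3 0.2] t 11.35 gap 0.0602
```

>>> {"op": "drive_tool", "data": {"steps": [[[0.06,-0.16,0.073,0,0,0,0],[0.06,-0.16,0.073,0,0,0,0],[0.06,-0.16,0.073,0,0,0,0],[0.06,-0.16,0.073,0,0,0,0],[0.06,-0.16,0.073,0.03,0,0,0]]]}}

```text
time_s: 11.85
ee_pos: [0.5733, -0.1501, 0.0843]
tool_rot: [3.136, 0.002, 1.407]
ft_force: [0.4, 0.5, 0.2]
finger_gap: 0.0602
```

```bash
python3 -c "
from h import *
plan(.5705,-.145,-.020,-.157)"
```

```text
shift [ 0.0048 -0.0042  0.1042] rot [ 0.006  0.002 -0.007] | pos [ 0.5733 -0.1501  0.0843] q [-0.28  0.55  0.63  1.84 -0.41  0.88  0.38] F [0.4 0.5 0.2] t 11.85 gap 0.0602
```

>>> {"op": "drive_tool", "data": {"steps": [[[0.06,0.004,-0.003,0.04,0,0,0],[0.06,0.004,-0.003,0.075,0,0,0],[0.06,0.004,-0.003,0.095,0,0,0],[0.06,0.004,-0.003,0.1,0,0,0],[0.06,0.004,-0.003,0.1,0,0,0]]]}}

```text
time_s: 12.35
ee_pos: [0.568, -0.139, -0.0191]
tool_rot: [-3.139, -0.0, 1.413]
ft_force: [0.7, -0.1, 0.7]
finger_gap: 0.0598
```

```bash
python3 -c "
from h import *
plan(.5705,-.145,-.020,-.157)"
```

```text
shift [-0.0055  0.0034  0.0009] rot [-0.003 -0.    -0.   ] | pos [ 0.568  -0.139  -0.0191] q [-0.22  0.69  0.52  1.9  -0.52  0.69  0.46] F [ 0.7 -0.1  0.7] t 12.35 gap 0.0598
```

>>> {"op": "drive_tool", "data": {"steps": [[[0.06,-0.006,0.003,0,0,0,0],[0.06,-0.006,0.003,0,0,0,0],[0.027,-0.006,0.003,0,0,0,0],[0.027,-0.006,0.003,0,0,0,0],[0.027,-0.006,0.003,0,0,0,0]]]}}

```text
time_s: 12.85
ee_pos: [0.5692, -0.1451, -0.0198]
tool_rot: [-3.137, -0.0, 1.414]
ft_force: [-1.4, 0.9, 6.5]
finger_gap: 0.0328
```

>>> {"op": "drive_tool", "data": {"steps": [[[0.02,0,0,0,0,0,0],[0.02,0,0,-0.03,0,0,0],[0.02,0,0,-0.07,0,0,0],[0.02,0,0,-0.12,0,0,0],[0.02,0,0,-0.13,0,0,0]]]}}

```text
time_s: 13.35
ee_pos: [0.5723, -0.1463, 0.1147]
tool_rot: [3.139, -0.0, 1.413]
ft_force: [1.0, -0.4, -0.9]
finger_gap: 0.0327
```

```bash
python3 -c "
from h import *
plan(*frm((0,.035),TRAY),.11,-.247)"
```

```text
shift [ 0.463  -0.1725  0.0043] rot [ 0.002 -0.     0.09 ] | pos [ 0.5723 -0.1463  0.1147] q [-0.31  0.51  0.66  1.82 -0.38  0.94  0.36] F [ 1.  -0.4 -0.9] t 13.35 gap 0.0327
```

The gap holds at 32.7 mm, so the roller is gripped. Carrying it to the tray.

>>> {"op": "drive_tool", "data": {"steps": [[[0.02,0.463,-0.173,0,0,0,0.09],[0.02,0.463,-0.173,0,0,0,0.09],[0.02,0.463,-0.173,0,0,0,0.09],[0.02,0.463,-0.173,0,0,0,0.09],[0.02,0.463,-0.173,0,0,0,0.09]]]}}

```text
time_s: 13.85
ee_pos: [0.5189, 0.1019, 0.1098]
tool_rot: [-3.136, 0.0, 1.324]
ft_force: [1.1, 0.1, 0.2]
finger_gap: 0.0331
```

```bash
python3 -c "
from h import *
plan(*frm((0,.035),TRAY),.10,-.247)"
```

```text
shift [ 0.2181 -0.1006  0.0103] rot [-0.005  0.     0.   ] | pos [0.5189 0.1019 0.1098] q [-0.81  0.43  0.68  1.97 -0.35  0.87 -0.19] F [1.1 0.1 0.2] t 13.85 gap 0.0331
```

>>> {"op": "drive_tool", "data": {"steps": [[[0.02,0.218,-0.1,0,0,0,0],[0.02,0.218,-0.1,0,0,0,0],[0.02,0.218,-0.1,0,0,0,0],[0.02,0.218,-0.1,0,0,0,0],[0.02,0.218,-0.1,0,0,0,0]]]}}

```text
time_s: 14.35
ee_pos: [0.4745, 0.3391, 0.11]
tool_rot: [-3.136, -0.0, 1.326]
ft_force: [0.1, 0.8, -0.1]
finger_gap: 0.0325
```

>>> {"op": "drive_tool", "data": {"steps": [[[0.02,0,0,0.05,0,0,0],[0.02,0,0,0.09,0,0,0],[0.02,0,0,0.118,0,0,0],[0.02,0,0,0.118,0,0,0],[0.055,0,0,0.118,0,0,0]]]}}

```text
time_s: 14.85
ee_pos: [0.4757, 0.3354, -0.0074]
tool_rot: [-3.136, 0.001, 1.323]
ft_force: [0.7, 0.5, 0.6]
finger_gap: 0.0463
```

>>> {"op": "drive_tool", "data": {"steps": [[[0.055,0,0,0,0,0,0],[0.055,0,0,0,0,0,0],[0.055,0,0,-0.05,0,0,0],[0.055,0,0,-0.1,0,0,0],[0.055,0,0,-0.14,0,0,0]]]}}

```text
time_s: 15.35
ee_pos: [0.4772, 0.3357, 0.1362]
tool_rot: [-3.138, -0.002, 1.323]
ft_force: [0.6, 1.3, -0.5]
finger_gap: 0.0553
```

```bash
cat >> h.py <<'E'
from scipy.optimize import least_squares
def unit(fr=None):
    """pose of unit in bay frame from the top-face points (both cams)"""
    out=[]
    for n in('scene','top'):
        f=grab_frame(n);w=world(f);q=tobay(w,BAY)
        m=(abs(w[...,2]-.052)<.005)&(q[...,0]>-.3)&(q[...,0]<.06)&(abs(q[...,1])<.105)
        m=cv2.morphologyEx(m.astype(np.uint8),cv2.MORPH_OPEN,np.ones((3,3)))
        k,l,st,_=cv2.connectedComponentsWithStats(m);i=1+np.argmax(st[1:,4])
        p=q[l==i].astype(np.float32);(cx,cy),(a,b),an=cv2.minAreaRect(p)
        if a>b: an+=90; a,b=b,a
        # a: length (x), b: width; angle of a-side
        an=(an+45)%180-45
        out.append((n,len(p),round(cx,4),round(cy,4),round(a,3),round(b,3),round(np.radians(an),3)))
        print(out[-1])
E
python3 - <<'E'
from h import *
f=shot('scene');S=world(f)
q=tobay(S,TRAY);m=(abs(q[...,0])<.05)&(abs(q[...,1])<.075)&(S[...,2]>.006)&(S[...,2]<.024)
k,l,st,ce=cv2.connectedComponentsWithStats(m.astype(np.uint8))
for i in range(1,k):
    if st[i,4]>20: print(st[i],np.round(q[l==i].mean(0),3),S[l==i][:,2].mean())
cv2.imwrite('pics/c8.png',cv2.resize(f['pixels'][80:320,180:440],(650,600),interpolation=cv2.INTER_CUBIC))
unit()
plan(.4,.1,.15,-.157)
E
```

```text
[234 146  13  12 113] [0.001 0.029] 0.015994430106763633
[236 161  14  11 118] [-0.001 -0.038] 0.012820868345672136
('scene', 1974, -0.2005, -0.0065, 0.089, 0.152, np.float64(-0.089))
('top', 362, -0.1908, 0.0411, 0.055, 0.088, np.float64(1.73))
shift [-0.2489 -0.0179 -0.0149] rot [-0.001 -0.007 -0.09 ] | pos [0.4782 0.337  0.1367] q [-1.18  0.48  0.67  1.81 -0.36  0.97 -0.61] F [-0.1  0.1 -0.5] t 15.5 gap 0.0552
```

View pics/c8.png

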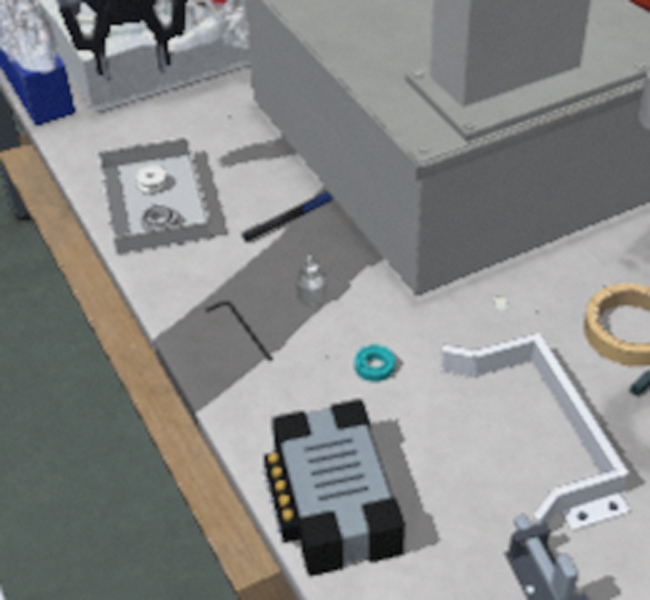

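Roller at (152,178) and bearing at (160,218) are both in the tray, and the lane is clear. The unit in the bay frame is at x = -0.200, y = -0.0065, yaw -0.089. Next I'll shut the fingers and move behind the right corner.

```bash
cat >> h.py <<'E'
def corner(U,side,dx,dy=.060):
    """U unit pose in bay frame; world xy of point dx behind(-) the near face at side(+1 left,-1 right)"""
    w=(*frm(U[:2],BAY),U[2]+BAY[2]); return frm((-.045+dx,side*dy),w)
E
python3 -c "
from h import *
U=(-.2005,-.0065,-.089)
print(corner(U,-1,0),corner(U,1,0))
plan(*corner(U,-1,-.055),.12,-.246)"
```

```text
[ 0.39469285 -0.22330569] [ 0.42391602 -0.10691837]
shift [-0.5639  0.0011  0.013 ] rot [-0.002 -0.006 -0.001] | pos [0.4782 0.337  0.1367] q [-1.18  0.48  0.67  1.81 -0.36  0.97 -0.61] F [-0.1  0.1 -0.5] t 15.5 gap 0.0552
```

>>> {"op": "drive_tool", "data": {"steps": [[[0.0,-0.564,0.001,0,0,0,0],[0.0,-0.564,0.001,0,0,0,0],[0.0,-0.564,0.001,0,0,0,0],[0.0,-0.564,0.001,0,0,0,0],[0.0,-0.564,0.001,0,0,0,0]]]}}

```text
time_s: 16.0
ee_pos: [0.4143, 0.0914, 0.1322]
tool_rot: [-3.136, 0.0, 1.324]
ft_force: [1.0, -0.8, 1.0]
finger_gap: 0.0003
```

>>> {"op": "drive_tool", "data": {"steps": [[[0.0,-0.315,0.001,0,0,0,0],[0.0,-0.315,0.001,0,0,0,0],[0.0,-0.315,0.001,0,0,0,0],[0.0,-0.315,0.001,0,0,0,0],[0.0,-0.315,0.001,0,0,0,0]]]}}

```text
time_s: 16.5
ee_pos: [0.3542, -0.1507, 0.1327]
tool_rot: [-3.137, -0.001, 1.325]
ft_force: [2.4, -0.7, 0.4]
finger_gap: -0.0002
```

>>> {"op": "drive_tool", "data": {"steps": [[[0.0,-0.064,0.001,0.0,0,0,0],[0.0,-0.064,0.001,0.03,0,0,0],[0.0,-0.064,0.001,0.05,0,0,0],[0.0,-0.064,0.001,0.06,0,0,0],[0.0,-0.064,0.001,0.06,0,0,0]]]}}

```text
time_s: 17.0
ee_pos: [0.3387, -0.2115, 0.0715]
tool_rot: [-3.133, 0.001, 1.322]
ft_force: [0.5, -0.1, -1.1]
finger_gap: -0.0
```

```bash
python3 - <<'E'
from h import *
U=(-.2005,-.0065,-.089)
plan(*corner(U,-1,-.055),.12,-.246)
st=get_state();e=st['ee_pos'];f=shot('scene','s9.png');S=world(f)
q=tobay(S,(e[0],e[1],-.246));h=S[...,2]-e[2]
for z in np.arange(.0,.12,.006):
    m=(abs(h-z)<.003)&(abs(q[...,0])<.07)&(abs(q[...,1])<.05)&(S[...,2]>.056)
    if m.sum(): print(round(z,3),m.sum(),'fwd',np.round([q[m][:,0].min(),q[m][:,0].max()],3),'lat',np.round([q[m][:,1].min(),q[m][:,1].max()],3))
cv2.imwrite('pics/c9.png',cv2.resize(f['pixels'][180:360,210:390],(600,600),interpolation=cv2.INTER_CUBIC))
E
```

```text
shift [ 0.0022  0.0018 -0.0486] rot [-0.008  0.001 -0.002] | pos [ 0.3387 -0.2115  0.0715] q [-0.32  0.33  0.9   2.29 -0.4   0.69  0.63] F [ 0.5 -0.1 -1.1] t 17.0 gap -0.0
0.024 4 fwd [-0.007 -0.001] lat [-0.008 -0.007]
0.03 23 fwd [-0.012  0.011] lat [-0.011 -0.001]
0.036 20 fwd [-0.014  0.012] lat [-0.01   0.005]
0.042 22 fwd [-0.014  0.013] lat [-0.01   0.003]
0.048 19 fwd [-0.013  0.011] lat [-0.01  -0.002]
0.054 18 fwd [-0.014  0.013] lat [-0.009 -0.002]
0.06 27 fwd [-0.012  0.011] lat [-0.01   0.015]
0.066 40 fwd [-0.024  0.029] lat [-0.012  0.011]
0.072 61 fwd [-0.031  0.034] lat [-0.012  0.013]
0.078 141 fwd [-0.038  0.038] lat [-0.012  0.013]
0.084 50 fwd [-0.042  0.043] lat [-0.013  0.012]
0.09 68 fwd [-0.047  0.049] lat [-0.015  0.011]
0.096 97 fwd [-0.05   0.053] lat [-0.016  0.011]
0.102 78 fwd [-0.055  0.057] lat [-0.016 -0.001]
0.108 120 fwd [-0.06   0.062] lat [-0.016  0.004]
0.114 174 fwd [-0.061  0.062] lat [-0.017  0.015]
```

View pics/c9.png

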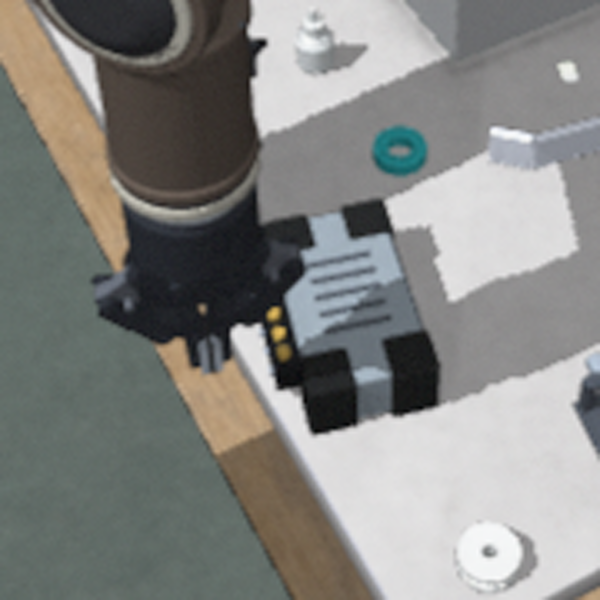

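The picture shows the shut fingers at (208,352), behind the unit and over the bench edge. Measured from depth, the fingertip block is ±13 mm forward and ±11 mm lateral. It begins about 24 mm above the reported TCP and widens from 63 mm. Pushing at TCP z of about -0.003 therefore contacts the rubber from about 20 to 48 mm and clears the unit's top. Next I'll write the push planner, which follows the corner's arc.

```bash
cat >> h.py <<'E'
ZP=-.003
def walk(U,side,yaw1,n=4,dy=.061,back=.05,piv=.040):
    """print tool-frame shifts (cumulative from call start): A lateral behind unit, B approach, C push rows"""
    st=get_state();R=Ro.from_euler('xyz',st['tool_rot']);e=st['ee_pos']
    U=np.array(U);reach=lambda y:.013*np.cos(y)+.011*abs(np.sin(y))
    rot=lambda a:np.array([[np.cos(a),-np.sin(a)],[np.sin(a),np.cos(a)]])
    P=U[:2]+rot(U[2])@[0,-side*piv]
    def at(y,extra=0):
        c=P+rot(y)@[-.045,side*(dy+piv)]
        return np.array([*frm(c-np.array([reach(y)+extra,0]),BAY),ZP])
    A=at(U[2],back);B=at(U[2],.004);ys=np.linspace(U[2],yaw1,n+1)[1:]
    t=lambda a,b:np.round(R.inv().apply(a-b),4).tolist()
    A0=e.copy(); bx=tobay(e,BAY)[0]; ax=tobay(A,BAY)[0]; x=min(bx,ax)
    A1=np.array([*frm((x,tobay(e,BAY)[1]),BAY),e[2]])
    print('retreat',t(A1,e),'A',t(A,e)); print('B',t(B,A)); print('C',[t(at(y),B) for y in ys])
    new=P+rot(yaw1)@[0,side*piv]; print('predict U',np.round(new,4),yaw1,'| pos',np.round(e,4),'F',np.round(st['ft_force'],1),'t',st['time_s'])
    T=Ro.from_euler('xyz',[np.pi,0,BAY[2]+np.pi/2]);print('rot',np.round((R.inv()*T).as_rotvec(),3))
E
python3 -c "
from h import *
walk((-.2005,-.0065,-.089),-1,.18)"
```

```text
retreat [-0.0007, -0.0075, 0.0001] A [-0.0044, -0.0066, 0.0753]
B [0.0042, 0.0458, -0.0003]
C [[-0.0024, 0.0116, -0.0001], [-0.0047, 0.0184, -0.0001], [-0.0066, 0.0249, -0.0002], [-0.008, 0.0316, -0.0002]]
predict U [-0.1898 -0.006 ] 0.18 | pos [ 0.3393 -0.2117  0.0722] F [0.1 0.  0.2] t 17.05
rot [-0.007  0.    -0.091]
```

>>> {"op": "drive_tool", "data": {"steps": [[[0.0,-0.004,-0.006,0.03,-0.007,0,-0.09],[0.0,-0.004,-0.006,0.06,-0.007,0,-0.09],[0.0,-0.004,-0.006,0.075,-0.007,0,-0.09],[0.0,-0.004,-0.006,0.075,-0.007,0,-0.09]]]}}

```text
time_s: 17.45
ee_pos: [0.3325, -0.2136, -0.0029]
tool_rot: [3.141, -0.0, 1.414]
ft_force: [0.3, -0.8, -0.2]
finger_gap: 0.0005
```

```bash
python3 -c "
from h import *
walk((-.2005,-.0065,-.089),-1,.18)"
```

```text
retreat [0.0, -0.0011, -0.0] A [-0.0008, -0.0011, 0.0001]
B [-0.0, 0.046, 0.0]
C [[-0.0034, 0.0113, 0.0], [-0.0063, 0.0179, 0.0], [-0.0088, 0.0242, 0.0], [-0.0108, 0.0308, 0.0]]
predict U [-0.1898 -0.006 ] 0.18 | pos [ 0.3325 -0.2136 -0.0029] F [ 0.3 -0.8 -0.2] t 17.45
rot [ 0. -0.  0.]
```

>>> {"op": "drive_tool", "data": {"steps": [[[0.0,-0.001,0.02,0,0,0,0],[0.0,-0.001,0.035,0,0,0,0],[0.0,-0.001,0.044,0,0,0,0],[0.0,-0.001,0.045,0,0,0,0]]]}}

```text
time_s: 17.85
ee_pos: [0.3791, -0.2223, -0.0012]
tool_rot: [3.137, 0.001, 1.415]
ft_force: [-0.4, 0.6, -0.4]
finger_gap: -0.0
```

>>> {"op": "drive_tool", "data": {"steps": [[[0.0,-0.003,0.011,0,0,0,0],[0.0,-0.006,0.018,0,0,0,0],[0.0,-0.009,0.024,0,0,0,0],[0.0,-0.011,0.031,0,0,0,0],[0.0,-0.011,0.031,0,0,0,0]]]}}

```text
time_s: 18.35
ee_pos: [0.4045, -0.2376, -0.0022]
tool_rot: [-3.141, -0.001, 1.413]
ft_force: [-3.9, -0.2, 1.4]
finger_gap: 0.0001
```

>>> {"op": "drive_tool", "data": {"steps": [[[0.0,0,-0.02,0,0,0,0],[0.0,0,-0.045,0,0,0,0],[0.0,0,-0.065,0,0,0,0],[0.0,0,-0.065,0,0,0,0]]]}}

```text
time_s: 18.75
ee_pos: [0.3391, -0.2268, -0.0022]
tool_rot: [3.141, -0.001, 1.412]
ft_force: [0.7, 0.6, 0.4]
finger_gap: 0.0001
```

```bash
python3 -c "
from h import *
unit()"
```

```text
('scene', 1976, -0.1862, -0.0075, 0.09, 0.152, np.float64(0.098))
('top', 383, -0.1799, -0.0485, 0.077, 0.086, np.float64(1.595))
```

```bash
sed -i 's/piv=.040/piv=.065/' h.py; python3 -c "
from h import *
walk((-.1862,-.0075,.098),1,-.10)"
```

```text
retreat [0.0, 0.0, 0.0] A [0.1237, 0.0006, 0.0011]
B [0.0, 0.046, 0.0001]
C [[0.0027, 0.0106, 0.0], [0.0051, 0.0172, 0.0], [0.0071, 0.023, 0.0001], [0.0089, 0.0289, 0.0001]]
predict U [-0.1734 -0.0075] -0.1 | pos [ 0.3423 -0.2278 -0.0019] F [ 0.1 -0.  -0.1] t 18.85
rot [ 0.003  0.    -0.001]
```

>>> {"op": "drive_tool", "data": {"steps": [[[0.0,0.045,0,0,0,0,0],[0.0,0.09,0,0,0,0,0],[0.0,0.124,0,0,0,0,0],[0.0,0.124,0,0.001,0,0,0],[0.0,0.124,0.015,0.001,0,0,0]]]}}

```text
time_s: 19.35
ee_pos: [0.3759, -0.106, -0.0034]
tool_rot: [3.141, -0.0, 1.417]
ft_force: [0.7, -0.7, -0.1]
finger_gap: 0.0002
```

>>> {"op": "drive_tool", "data": {"steps": [[[0.0,0,0.02,0,0,0,0],[0.0,0.001,0.031,0,0,0,0],[0.0,0.003,0.042,0,0,0,0],[0.0,0.005,0.048,0,0,0,0],[0.0,0.007,0.054,0,0,0,0]]]}}

```text
time_s: 19.85
ee_pos: [0.4278, -0.1089, -0.0038]
tool_rot: [-3.138, -0.001, 1.413]
ft_force: [-10.1, 1.5, 7.9]
finger_gap: -0.0001
```

>>> {"op": "drive_tool", "data": {"steps": [[[0.0,0.002,0.006,0,0,0,0],[0.0,0.002,0.006,0,0,0,0],[0.0,0.002,-0.02,0,0,0,0],[0.0,0.002,-0.05,0,0,0,0],[0.0,0.002,-0.06,0,0,0,0]]]}}

```text
time_s: 20.35
ee_pos: [0.3686, -0.0974, -0.0036]
tool_rot: [-3.141, -0.0, 1.413]
ft_force: [0.3, 0.4, 0.0]
finger_gap: 0.0001
```

```bash
python3 -c "
from h import *
unit()"
```

```text
('scene', 1938, -0.1743, -0.0073, 0.09, 0.152, np.float64(-0.07))
('top', 427, -0.1726, 0.0096, 0.067, 0.117, np.float64(0.159))
```

```bash
sed -i 's/^def unit(fr=None)/def unit(cams=("scene",))/; s/for n in(.scene.,.top.):$/for n in cams:/' h.py; sed -i "s/piv=.065/piv=.07/" h.py; cat >> h.py <<'E'
_u=unit
def unit(cams=("scene",)):
    import io,contextlib
    b=io.StringIO()
    with contextlib.redirect_stdout(b): _u(cams)
    s=b.getvalue();print(s.strip()); s=s.split(',');return float(s[2]),float(s[3]),float(s[6].strip().replace('np.float64(','').rstrip(')\n'))
E
python3 -c "
from h import *
walk((-.1743,-.0073,-.07),-1,.2)
unit()"
```

```text
retreat [0.0, 0.0, 0.0] A [-0.1231, 0.0069, -0.0003]
B [0.0, 0.046, 0.0001]
C [[-0.0033, 0.0134, 0.0], [-0.0061, 0.0217, 0.0], [-0.0082, 0.0302, 0.0], [-0.0098, 0.0388, 0.0]]
predict U [-0.1555 -0.0061] 0.2 | pos [ 0.3707 -0.0976 -0.0033] F [ 0.  -0.5  0.2] t 20.45
rot [ 0.001 -0.    -0.001]
('scene', 1951, -0.1745, -0.0076, 0.09, 0.152, np.float64(-0.072))
```

>>> {"op": "drive_tool", "data": {"steps": [[[0.0,-0.045,0,0,0,0,0],[0.0,-0.09,0,0,0,0,0],[0.0,-0.123,0,0,0,0,0],[0.0,-0.123,0.007,0,0,0,0],[0.0,-0.123,0.025,0,0,0,0]]]}}

```text
time_s: 21.0
ee_pos: [0.3773, -0.2247, -0.0032]
tool_rot: [3.14, 0.001, 1.41]
ft_force: [0.9, 0.5, 0.3]
finger_gap: 0.0002
```

>>> {"op": "drive_tool", "data": {"steps": [[[0.0,0,0.02,0,0,0,0],[0.0,-0.001,0.03,0,0,0,0],[0.0,-0.003,0.041,0,0,0,0],[0.0,-0.006,0.05,0,0,0,0],[0.0,-0.008,0.058,0,0,0,0]]]}}

```text
time_s: 21.5
ee_pos: [0.4311, -0.2394, -0.0037]
tool_rot: [-3.139, -0.001, 1.414]
ft_force: [-8.9, 1.0, 5.0]
finger_gap: 0.0002
```

>>> {"op": "drive_tool", "data": {"steps": [[[0.0,-0.002,0.009,0,0,0,0],[0.0,-0.002,0.009,0,0,0,0],[0.0,-0.002,-0.02,0,0,0,0],[0.0,-0.002,-0.05,0,0,0,0],[0.0,-0.002,-0.06,0,0,0,0]]]}}

```text
time_s: 22.0
ee_pos: [0.3711, -0.2317, -0.0034]
tool_rot: [3.141, -0.001, 1.413]
ft_force: [0.3, -0.6, -0.0]
finger_gap: 0.0002
```

```bash
python3 -c "
from h import *
walk(unit(),1,-.14)"
```

```text
('scene', 1851, -0.1535, -0.0061, 0.091, 0.152, np.float64(0.186))
retreat [-0.0, -0.001, -0.0] A [0.1199, -0.0012, -0.0002]
B [0.0001, 0.046, 0.0]
C [[0.0052, 0.0148, 0.0], [0.0095, 0.026, 0.0], [0.013, 0.0364, 0.0], [0.0156, 0.0466, 0.0]]
predict U [-0.1308 -0.0056] -0.14 | pos [ 0.3709 -0.2318 -0.0033] F [-1.9  0.9  0. ] t 22.05
rot [ 0.    -0.001 -0.001]
```

>>> {"op": "drive_tool", "data": {"steps": [[[0.0,0.045,-0.001,0,0,0,0],[0.0,0.09,-0.001,0,0,0,0],[0.0,0.12,-0.001,0,0,0,0],[0.0,0.12,0.0,0,0,0,0],[0.0,0.12,0.02,0,0,0,0]]]}}

```text
time_s: 22.55
ee_pos: [0.4118, -0.1158, -0.0033]
tool_rot: [3.141, -0.001, 1.417]
ft_force: [0.5, 0.2, 0.0]
finger_gap: 0.0002
```

>>> {"op": "drive_tool", "data": {"steps": [[[0.0,0,0.021,0,0,0,0],[0.0,0.001,0.031,0,0,0,0],[0.0,0.005,0.042,0,0,0,0],[0.0,0.009,0.053,0,0,0,0],[0.0,0.013,0.063,0,0,0,0]]]}}

```text
time_s: 23.05
ee_pos: [0.4746, -0.1145, -0.0036]
tool_rot: [-3.14, 0.0, 1.413]
ft_force: [-6.8, 1.1, 3.1]
finger_gap: -0.0003
```

>>> {"op": "drive_tool", "data": {"steps": [[[0.0,0.002,0.009,0,0,0,0],[0.0,0.002,0.009,0,0,0,0],[0.0,0.002,-0.02,0,0,0,0],[0.0,0.002,-0.05,0,0,0,0],[0.0,0.002,-0.06,0,0,0,0]]]}}

```text
time_s: 23.55
ee_pos: [0.4147, -0.103, -0.0034]
tool_rot: [3.141, 0.0, 1.412]
ft_force: [-0.3, -0.4, 0.1]
finger_gap: -0.0001
```

```bash
python3 -c "
from h import *
walk(unit(),-1,.2)"
```

```text
('scene', 1874, -0.1289, -0.0068, 0.09, 0.152, np.float64(-0.151))
retreat [0.0, 0.0, 0.0] A [-0.1201, 0.003, -0.0003]
B [0.0001, 0.046, 0.0]
C [[-0.0051, 0.0158, 0.0], [-0.0093, 0.0277, 0.0], [-0.0124, 0.0385, 0.0], [-0.0145, 0.0497, 0.0]]
predict U [-0.1045 -0.0062] 0.2 | pos [ 0.4145 -0.1029 -0.0033] F [-1.   0.7  0.3] t 23.6
rot [ 0.    -0.    -0.001]
```

>>> {"op": "drive_tool", "data": {"steps": [[[0.0,-0.045,0,0,0,0,0],[0.0,-0.09,0,0,0,0,0],[0.0,-0.12,0,0,0,0,0],[0.0,-0.12,0.004,0,0,0,0],[0.0,-0.12,0.024,0,0,0,0]]]}}

```text
time_s: 24.1
ee_pos: [0.4218, -0.2268, -0.003]
tool_rot: [3.14, 0.0, 1.41]
ft_force: [1.2, -0.3, 0.1]
finger_gap: -0.0001
```

>>> {"op": "drive_tool", "data": {"steps": [[[0.0,0,0.02,0,0,0,0],[0.0,-0.002,0.03,0,0,0,0],[0.0,-0.005,0.042,0,0,0,0],[0.0,-0.009,0.053,0,0,0,0],[0.0,-0.012,0.064,0,0,0,0]]]}}

```text
time_s: 24.6
ee_pos: [0.4818, -0.2468, -0.0035]
tool_rot: [-3.139, -0.001, 1.414]
ft_force: [-7.9, 1.4, 3.8]
finger_gap: -0.0001
```

>>> {"op": "drive_tool", "data": {"steps": [[[0.0,-0.002,0.01,0,0,0,0],[0.0,-0.002,0.01,0,0,0,0],[0.0,-0.002,-0.02,0,0,0,0],[0.0,-0.002,-0.05,0,0,0,0],[0.0,-0.002,-0.06,0,0,0,0]]]}}

```text
time_s: 25.1
ee_pos: [0.4215, -0.2389, -0.0033]
tool_rot: [3.141, -0.0, 1.413]
ft_force: [-0.6, 0.4, -0.3]
finger_gap: 0.0
```

```bash
python3 -c "
from h import *
walk(unit(),1,-.12)"
```

```text
('scene', 1731, -0.1012, -0.0063, 0.089, 0.151, np.float64(0.183))
retreat [0.0, 0.0, 0.0] A [0.119, 0.0004, -0.0001]
B [0.0001, 0.046, 0.0]
C [[0.0048, 0.014, 0.0], [0.0089, 0.0244, 0.0], [0.0123, 0.0342, 0.0], [0.0149, 0.0436, 0.0]]
predict U [-0.0801 -0.0056] -0.12 | pos [ 0.4213 -0.2389 -0.0032] F [-1.9  0.6 -0.1] t 25.15
rot [ 0.001 -0.001 -0.002]
```

>>> {"op": "drive_tool", "data": {"steps": [[[0.0,0.045,0,0,0,0,0],[0.0,0.09,0,0,0,0,0],[0.0,0.119,0,0,0,0,0],[0.0,0.119,0.002,0,0,0,0],[0.0,0.119,0.022,0,0,0,0]]]}}

```text
time_s: 25.65
ee_pos: [0.4643, -0.1241, -0.0031]
tool_rot: [3.14, -0.0, 1.416]
ft_force: [0.0, -0.9, 0.7]
finger_gap: -0.0003
```

>>> {"op": "drive_tool", "data": {"steps": [[[0.0,0,0.02,0,0,0,0],[0.0,0.001,0.03,0,0,0,0],[0.0,0.004,0.039,0,0,0,0],[0.0,0.008,0.048,0,0,0,0],[0.0,0.01,0.053,0,0,0,0]]]}}

```text
time_s: 26.15
ee_pos: [0.5173, -0.1242, -0.0034]
tool_rot: [-3.141, 0.0, 1.413]
ft_force: [-8.0, 0.7, 5.2]
finger_gap: -0.0001
```

>>> {"op": "drive_tool", "data": {"steps": [[[0.0,0,0,0,0,0,0],[0.0,0,-0.03,0,0,0,0],[0.0,0,-0.05,0,0,0,0],[0.0,0,-0.055,0,0,0,0]]]}}

```text
time_s: 26.55
ee_pos: [0.4624, -0.1156, -0.0032]
tool_rot: [3.14, 0.0, 1.413]
ft_force: [0.7, -0.1, 0.6]
finger_gap: 0.0001
```

```bash
python3 -c "
from h import *
walk(unit(),-1,.16)"
```

```text
('scene', 1834, -0.0876, -0.0055, 0.091, 0.153, np.float64(-0.02))
retreat [0.0, -0.0, -0.0] A [-0.1205, 0.003, -0.0]
B [0.0, 0.046, 0.0001]
C [[-0.002, 0.0098, 0.0], [-0.0037, 0.0154, 0.0], [-0.0052, 0.021, 0.0], [-0.0064, 0.0267, 0.0001]]
predict U [-0.075  -0.0046] 0.16 | pos [ 0.4631 -0.1155 -0.003 ] F [-0.4  0.3 -0.4] t 26.6
rot [ 0.002  0.    -0.001]
```

>>> {"op": "drive_tool", "data": {"steps": [[[0.0,-0.045,0,0,0,0,0],[0.0,-0.09,0,0,0,0,0],[0.0,-0.12,0,0,0,0,0],[0.0,-0.12,0.004,0,0,0,0],[0.0,-0.12,0.024,0,0,0,0]]]}}

```text
time_s: 27.1
ee_pos: [0.4685, -0.2393, -0.0029]
tool_rot: [3.14, 0.0, 1.41]
ft_force: [-0.1, 0.3, -0.3]
finger_gap: -0.0004
```

>>> {"op": "drive_tool", "data": {"steps": [[[0.0,0,0.02,0,0,0,0],[0.0,-0.002,0.033,0,0,0,0],[0.0,-0.004,0.041,0,0,0,0],[0.0,-0.006,0.048,0,0,0,0],[0.0,-0.008,0.053,0,0,0,0]]]}}

```text
time_s: 27.6
ee_pos: [0.5192, -0.253, -0.0034]
tool_rot: [-3.14, -0.001, 1.414]
ft_force: [-9.2, 2.9, 5.7]
finger_gap: -0.0006
```

>>> {"op": "drive_tool", "data": {"steps": [[[0.0,0,0,0,0,0,0],[0.0,0,-0.03,0,0,0,0],[0.0,0,-0.05,0,0,0,0],[0.0,0,-0.055,0,0,0,0]]]}}

```text
time_s: 28.0
ee_pos: [0.465, -0.2448, -0.0031]
tool_rot: [3.14, -0.0, 1.413]
ft_force: [0.5, 0.5, 0.6]
finger_gap: -0.0003
```

```bash
python3 -c "
from h import *
walk(unit(),1,-.02)"
```

```text
('scene', 1424, -0.0724, -0.0068, 0.09, 0.151, np.float64(0.153))
retreat [-0.0, -0.0134, -0.0] A [0.1192, -0.0134, 0.0]
B [0.0, 0.046, 0.0001]
C [[0.0027, 0.0098, 0.0], [0.0051, 0.0157, 0.0], [0.0073, 0.0217, 0.0], [0.0093, 0.0274, 0.0001]]
predict U [-0.0603 -0.006 ] -0.02 | pos [ 0.4655 -0.2449 -0.0029] F [-0.1 -0.2  0.4] t 28.05
rot [ 0.002 -0.    -0.   ]
```

>>> {"op": "drive_tool", "data": {"steps": [[[0.0,0.0,-0.013,0,0,0,0],[0.0,0.045,-0.013,0,0,0,0],[0.0,0.09,-0.013,0,0,0,0],[0.0,0.119,-0.01,0,0,0,0],[0.0,0.119,0.01,0,0,0,0]]]}}

```text
time_s: 28.55
ee_pos: [0.4941, -0.1234, -0.0037]
tool_rot: [-3.141, -0.003, 1.42]
ft_force: [1.3, -0.9, 0.1]
finger_gap: -0.0002
```

>>> {"op": "drive_tool", "data": {"steps": [[[0.0,0,0.02,0,0,0,0],[0.0,0.003,0.033,0,0,0,0],[0.0,0.007,0.039,0,0,0,0],[0.0,0.01,0.045,0,0,0,0],[0.0,0.013,0.051,0,0,0,0]]]}}

```text
time_s: 29.05
ee_pos: [0.5452, -0.1246, -0.0033]
tool_rot: [-3.14, 0.001, 1.413]
ft_force: [-7.4, -1.5, 3.9]
finger_gap: 0.0003
```

>>> {"op": "drive_tool", "data": {"steps": [[[0.0,0,0,0,0,0,0],[0.0,0,-0.03,0,0,0,0],[0.0,0,-0.05,0,0,0,0],[0.0,0,-0.055,0,0,0,0]]]}}

```text
time_s: 29.45
ee_pos: [0.4907, -0.1154, -0.0032]
tool_rot: [3.14, -0.0, 1.413]
ft_force: [0.3, 0.3, 0.1]
finger_gap: 0.0
```

```bash
python3 -c "
from h import *
walk(unit(),-1,.12)"
```

```text
('scene', 1810, -0.0608, -0.0046, 0.09, 0.152, np.float64(-0.029))
retreat [-0.0, -0.0, -0.0] A [-0.1237, 0.0011, -0.0]
B [0.0, 0.046, 0.0001]
C [[-0.0017, 0.0091, 0.0], [-0.0033, 0.0136, 0.0], [-0.0046, 0.0182, 0.0], [-0.0058, 0.0229, 0.0]]
predict U [-0.0504 -0.0041] 0.12 | pos [ 0.4914 -0.1154 -0.003 ] F [-0.6  0.2 -0.4] t 29.5
rot [ 0.002 -0.    -0.   ]
```

>>> {"op": "drive_tool", "data": {"steps": [[[0.0,-0.045,0,0,0,0,0],[0.0,-0.09,0,0,0,0,0],[0.0,-0.127,0,0,0,0,0],[0.0,-0.127,0.001,0,0,0,0],[0.0,-0.127,0.021,0,0,0,0]]]}}

```text
time_s: 30.0
ee_pos: [0.4922, -0.2463, -0.0029]
tool_rot: [3.14, 0.0, 1.409]
ft_force: [-0.4, 0.9, 0.1]
finger_gap: 0.0003
```

>>> {"op": "drive_tool", "data": {"steps": [[[0.0,0,0.02,0,0,0,0],[0.0,-0.0,0.033,0,0,0,0],[0.0,-0.001,0.039,0,0,0,0],[0.0,-0.002,0.045,0,0,0,0],[0.0,-0.002,0.05,0,0,0,0]]]}}

```text
time_s: 30.5
ee_pos: [0.541, -0.2547, -0.0032]
tool_rot: [-3.14, 0.001, 1.413]
ft_force: [-9.0, -2.0, 4.0]
finger_gap: 0.0002
```

>>> {"op": "drive_tool", "data": {"steps": [[[0.0,0,0,0,0,0,0],[0.0,0,-0.03,0,0,0,0],[0.0,0,-0.055,0,0,0,0],[0.0,0,-0.06,0,0,0,0]]]}}

```text
time_s: 30.9
ee_pos: [0.4815, -0.2444, -0.0032]
tool_rot: [3.141, -0.0, 1.413]
ft_force: [1.0, -0.8, -0.1]
finger_gap: -0.0001
```

```bash
python3 -c "
from h import *
walk(unit(),1,-.04)"
```

```text
('scene', 1463, -0.0489, -0.0024, 0.089, 0.151, np.float64(0.1))
retreat [-0.0, -0.0031, -0.0] A [0.1233, -0.0031, 0.0001]
B [0.0, 0.046, 0.0001]
C [[0.002, 0.0088, 0.0], [0.0037, 0.0137, 0.0], [0.0054, 0.0185, 0.0], [0.0069, 0.0227, 0.0]]
predict U [-0.0391 -0.0021] -0.04 | pos [ 0.4824 -0.2445 -0.0029] F [-1.2 -0.1  0.4] t 30.95
rot [ 0.002 -0.    -0.001]
```

>>> {"op": "drive_tool", "data": {"steps": [[[0.0,0.02,-0.003,0,0,0,0],[0.0,0.07,-0.003,0,0,0,0],[0.0,0.11,-0.003,0,0,0,0],[0.0,0.123,-0.002,0,0,0,0],[0.0,0.123,0.02,0,0,0,0]]]}}

```text
time_s: 31.45
ee_pos: [0.5224, -0.1225, -0.0033]
tool_rot: [3.141, -0.002, 1.419]
ft_force: [1.1, -0.9, 0.1]
finger_gap: 0.0001
```

>>> {"op": "drive_tool", "data": {"steps": [[[0.0,0,0.02,0,0,0,0],[0.0,0.002,0.032,0,0,0,0],[0.0,0.004,0.039,0,0,0,0],[0.0,0.006,0.046,0,0,0,0],[0.0,0.008,0.052,0,0,0,0]]]}}

```text
time_s: 31.95
ee_pos: [0.5731, -0.1266, -0.0034]
tool_rot: [-3.139, -0.0, 1.413]
ft_force: [-8.4, 0.6, 4.6]
finger_gap: 0.0002
```

>>> {"op": "drive_tool", "data": {"steps": [[[0.0,0,0,0,0,0,0],[0.0,0,-0.03,0,0,0,0],[0.0,0,-0.055,0,0,0,0],[0.0,0,-0.06,0,0,0,0]]]}}

```text
time_s: 32.35
ee_pos: [0.5134, -0.1173, -0.0032]
tool_rot: [3.141, 0.0, 1.413]
ft_force: [0.1, -1.1, 0.7]
finger_gap: -0.0001
```

```bash
python3 -c "
from h import *
walk(unit(),-1,.1)"
```

```text
('scene', 1791, -0.0351, -0.0037, 0.09, 0.151, np.float64(-0.081))
retreat [0.0, 0.0, 0.0] A [-0.122, 0.0005, -0.0]
B [0.0, 0.046, 0.0001]
C [[-0.0024, 0.0103, 0.0], [-0.0045, 0.0164, 0.0], [-0.0063, 0.022, 0.0], [-0.0079, 0.0276, 0.0]]
predict U [-0.0224 -0.0036] 0.1 | pos [ 0.5143 -0.1173 -0.003 ] F [-0.5 -0.   0.4] t 32.4
rot [ 0.001 -0.    -0.001]
```

>>> {"op": "drive_tool", "data": {"steps": [[[0.0,-0.045,0,0,0,0,0],[0.0,-0.09,0,0,0,0,0],[0.0,-0.125,0,0,0,0,0],[0.0,-0.125,0.001,0,0,0,0],[0.0,-0.125,0.021,0,0,0,0]]]}}

```text
time_s: 32.9
ee_pos: [0.5157, -0.2462, -0.0028]
tool_rot: [3.14, 0.001, 1.409]
ft_force: [0.6, -0.2, 0.5]
finger_gap: -0.0001
```

>>> {"op": "drive_tool", "data": {"steps": [[[0.0,0,0.02,0,0,0,0],[0.0,-0.001,0.033,0,0,0,0],[0.0,-0.002,0.041,0,0,0,0],[0.0,-0.003,0.048,0,0,0,0],[0.0,-0.004,0.053,0,0,0,0]]]}}

```text
time_s: 33.4
ee_pos: [0.5672, -0.2568, -0.0031]
tool_rot: [-3.14, 0.001, 1.413]
ft_force: [-9.3, 0.6, 5.6]
finger_gap: -0.0003
```

>>> {"op": "drive_tool", "data": {"steps": [[[0.0,0,0,0,0,0,0],[0.0,0,-0.03,0,0,0,0],[0.0,0,-0.055,0,0,0,0],[0.0,0,-0.06,0,0,0,0]]]}}

```text
time_s: 33.8
ee_pos: [0.5076, -0.2467, -0.0031]
tool_rot: [3.141, -0.0, 1.413]
ft_force: [0.8, -0.6, -0.1]
finger_gap: 0.0003
```

```bash
python3 -c "
from h import *
walk(unit(),1,-.02)"
```

```text
('scene', 1403, -0.0219, -0.0004, 0.091, 0.151, np.float64(0.093))
retreat [-0.0, -0.0017, -0.0] A [0.1238, -0.0018, 0.0001]
B [0.0, 0.046, 0.0001]
C [[0.0016, 0.0079, 0.0], [0.003, 0.0118, 0.0], [0.0044, 0.0158, 0.0], [0.0056, 0.0193, 0.0]]
predict U [-0.014  -0.0001] -0.02 | pos [ 0.5084 -0.2467 -0.0029] F [-0.4  0.4  0.3] t 33.85
rot [ 0.002 -0.    -0.001]
```

>>> {"op": "drive_tool", "data": {"steps": [[[0.0,0.02,-0.002,0,0,0,0],[0.0,0.07,-0.002,0,0,0,0],[0.0,0.11,-0.002,0,0,0,0],[0.0,0.124,-0.002,0,0,0,0],[0.0,0.124,0.02,0,0,0,0]]]}}

```text
time_s: 34.35
ee_pos: [0.5486, -0.1234, -0.0034]
tool_rot: [3.141, -0.002, 1.419]
ft_force: [0.2, 0.1, 0.4]
finger_gap: 0.0003
```

>>> {"op": "drive_tool", "data": {"steps": [[[0.0,0,0.02,0,0,0,0],[0.0,0.001,0.03,0,0,0,0],[0.0,0.003,0.037,0,0,0,0],[0.0,0.005,0.043,0,0,0,0],[0.0,0.006,0.048,0,0,0,0]]]}}

```text
time_s: 34.85
ee_pos: [0.5947, -0.1289, -0.0034]
tool_rot: [-3.139, -0.001, 1.413]
ft_force: [-9.4, 2.6, 7.9]
finger_gap: 0.0002
```

>>> {"op": "drive_tool", "data": {"steps": [[[0.0,0,0,0,0,0,0],[0.0,0,-0.03,0,0,0,0],[0.0,0,-0.055,0,0,0,0],[0.0,0,-0.06,0,0,0,0]]]}}

```text
time_s: 35.25
ee_pos: [0.535, -0.1198, -0.0033]
tool_rot: [-3.141, -0.0, 1.413]
ft_force: [1.3, 0.2, 0.4]
finger_gap: -0.0001
```

```bash
python3 -c "
from h import *
walk(unit(),-1,.03)"
```

```text
('scene', 1759, -0.0121, -0.0013, 0.09, 0.152, np.float64(-0.045))
retreat [-0.0, 0.0, 0.0] A [-0.1223, 0.0042, -0.0]
B [0.0, 0.046, 0.0]
C [[-0.0009, 0.0066, 0.0], [-0.0018, 0.0093, 0.0], [-0.0026, 0.0117, 0.0], [-0.0034, 0.014, 0.0]]
predict U [-0.0069 -0.0013] 0.03 | pos [ 0.5359 -0.1198 -0.003 ] F [-0.5  0.   0.5] t 35.3
rot [ 0.001 -0.    -0.001]
```

>>> {"op": "drive_tool", "data": {"steps": [[[0.0,-0.045,0,0,0,0,0],[0.0,-0.09,0,0,0,0,0],[0.0,-0.123,0,0,0,0,0],[0.0,-0.123,0.004,0,0,0,0],[0.0,-0.123,0.024,0,0,0,0]]]}}

```text
time_s: 35.8
ee_pos: [0.5411, -0.2471, -0.0028]
tool_rot: [3.14, 0.001, 1.41]
ft_force: [-0.5, 0.7, 0.1]
finger_gap: 0.0001
```

>>> {"op": "drive_tool", "data": {"steps": [[[0.0,0,0.02,0,0,0,0],[0.0,-0.001,0.03,0,0,0,0],[0.0,-0.002,0.035,0,0,0,0],[0.0,-0.003,0.039,0,0,0,0],[0.0,-0.003,0.042,0,0,0,0]]]}}

```text
time_s: 36.3
ee_pos: [0.5806, -0.2547, -0.0033]
tool_rot: [-3.139, -0.0, 1.413]
ft_force: [-9.3, 0.8, 5.0]
finger_gap: -0.0002
```

>>> {"op": "drive_tool", "data": {"steps": [[[0.0,0,0,0,0,0,0],[0.0,0,-0.03,0,0,0,0],[0.0,0,-0.055,0,0,0,0],[0.0,0,-0.06,0,0,0,0]]]}}

```text
time_s: 36.7
ee_pos: [0.5209, -0.2449, -0.0032]
tool_rot: [-3.141, -0.0, 1.412]
ft_force: [0.6, 0.2, -0.2]
finger_gap: 0.0003
```

```bash
python3 -c "
from h import *
walk(unit(),1,-.02)"
```

```text
('scene', 1427, -0.005, -0.0014, 0.091, 0.151, np.float64(0.017))
retreat [0.0, -0.0, 0.0] A [0.1226, 0.0072, 0.0001]
B [0.0, 0.046, 0.0]
C [[0.0004, 0.0053, 0.0], [0.0009, 0.0066, 0.0], [0.0013, 0.0077, 0.0], [0.0017, 0.0088, 0.0]]
predict U [-0.0024 -0.0014] -0.02 | pos [ 0.522  -0.245  -0.0029] F [-0.4 -1.   0.4] t 36.75
rot [ 0.001 -0.    -0.001]
```

>>> {"op": "drive_tool", "data": {"steps": [[[0.0,0.02,0.0,0,0,0,0],[0.0,0.07,0.0,0,0,0,0],[0.0,0.11,0.0,0,0,0,0],[0.0,0.122,0.007,0,0,0,0],[0.0,0.122,0.027,0,0,0,0]]]}}

```text
time_s: 37.25
ee_pos: [0.5703, -0.125, -0.0032]
tool_rot: [3.141, -0.001, 1.419]
ft_force: [0.9, -0.2, -0.6]
finger_gap: 0.0
```

>>> {"op": "drive_tool", "data": {"steps": [[[0.0,0,0.02,0,0,0,0],[0.0,0.001,0.028,0,0,0,0],[0.0,0.001,0.032,0,0,0,0],[0.0,0.002,0.035,0,0,0,0],[0.0,0.002,0.037,0,0,0,0]]]}}

```text
time_s: 37.75
ee_pos: [0.6039, -0.1321, -0.0035]
tool_rot: [-3.138, -0.001, 1.414]
ft_force: [-9.8, 4.5, 6.9]
finger_gap: -0.0002
```

>>> {"op": "drive_tool", "data": {"steps": [[[0.0,0,0,0,0,0,0],[0.0,0,-0.03,0,0,0,0],[0.0,0,-0.055,0,0,0,0],[0.0,0,-0.06,0,0,0,0]]]}}

```text
time_s: 38.15
ee_pos: [0.5442, -0.1235, -0.0032]
tool_rot: [-3.141, 0.0, 1.412]
ft_force: [0.2, -0.4, 0.4]
finger_gap: 0.0001
```

```bash
python3 -c "
from h import *
walk(unit(),-1,.03)"
```

```text
('scene', 1751, -0.0013, -0.0038, 0.09, 0.152, np.float64(-0.024))
retreat [0.0, 0.0, 0.0] A [-0.1236, 0.0068, -0.0]
B [0.0001, 0.046, 0.0]
C [[-0.0006, 0.0059, 0.0], [-0.0012, 0.0078, 0.0], [-0.0018, 0.0094, 0.0], [-0.0024, 0.011, 0.0]]
predict U [ 0.0025 -0.0038] 0.03 | pos [ 0.5452 -0.1234 -0.003 ] F [-0.1  0.9 -0.3] t 38.2
rot [ 0.001 -0.    -0.001]
```

>>> {"op": "drive_tool", "data": {"steps": [[[0.0,-0.045,0,0,0,0,0],[0.0,-0.09,0,0,0,0,0],[0.0,-0.125,0,0,0,0,0],[0.0,-0.125,0.007,0,0,0,0],[0.0,-0.125,0.027,0,0,0,0]]]}}

```text
time_s: 38.7
ee_pos: [0.5535, -0.2533, -0.0027]
tool_rot: [3.14, 0.001, 1.41]
ft_force: [0.4, 0.4, -0.4]
finger_gap: -0.0
```

>>> {"op": "drive_tool", "data": {"steps": [[[0.0,0,0.02,0,0,0,0],[0.0,-0.001,0.03,0,0,0,0],[0.0,-0.001,0.034,0,0,0,0],[0.0,-0.002,0.037,0,0,0,0],[0.0,-0.002,0.039,0,0,0,0]]]}}

```text
time_s: 39.2
ee_pos: [0.5857, -0.257, -0.0038]
tool_rot: [-3.131, -0.004, 1.413]
ft_force: [-27.4, 10.2, 21.0]
finger_gap: 0.0002
```

>>> {"op": "drive_tool", "data": {"steps": [[[0.0,0,0.002,0,0,0,0],[0.0,0,0.003,0,0,0,0]]]}}

```text
time_s: 39.4
ee_pos: [0.5856, -0.2569, -0.0038]
tool_rot: [-3.126, -0.006, 1.412]
ft_force: [-35.2, 12.9, 27.8]
finger_gap: 0.0001
```

```bash
python3 -c "
from h import *
walk(unit(),1,-.02)"
```

```text
('scene', 332, 0.0168, -0.059, 0.059, 0.111, np.float64(2.3))
retreat [0.0, 0.0, 0.0] A [-0.0676, 0.0088, -0.0013]
B [0.0001, 0.046, -0.0007]
C [[0.0568, -0.0606, 0.0013], [0.1345, -0.0822, 0.0021], [0.2078, -0.0537, 0.0021], [0.2527, 0.0152, 0.0013]]
predict U [0.0704 0.0576] -0.02 | pos [ 0.5855 -0.2569 -0.0038] F [-32.8  11.8  24.8] t 39.45
rot [-0.016 -0.006 -0.002]
```

Stop reached on the right, with the force rising to 35 N. I'll retreat and check.

>>> {"op": "drive_tool", "data": {"steps": [[[0.0,0,-0.02,0,0,0,0],[0.0,0,-0.045,0,0,0,0],[0.0,0,-0.065,0,0,0,0],[0.0,0,-0.065,0,0,0,0]]]}}

```text
time_s: 39.85
ee_pos: [0.5287, -0.2491, -0.003]
tool_rot: [3.141, -0.0, 1.412]
ft_force: [-0.1, -0.2, 0.3]
finger_gap: 0.0001
```

```bash
python3 -c "
from h import *
U=unit(('scene','top'))
walk(U,1,-.02)"
```

```text
('scene', 1359, 0.0, -0.0027, 0.091, 0.151, np.float64(0.016))
('top', 375, 0.0031, 0.0271, 0.086, 0.088, np.float64(1.606))Traceback (most recent call last):
  File "<string>", line 3, in <module>
    U=unit(('scene','top'))
  File "h.py", line 70, in unit
    s=b.getvalue();print(s.strip()); s=s.split(',');return float(s[2]),float(s[3]),float(s[6].strip().replace('np.float64(','').rstrip(')\n'))
                                                                                   ~~~~~^^^^^^^^^^^^^^^^^^^^^^^^^^^^^^^^^^^^^^^^^^^^^^^^^^^^^^
ValueError: could not convert string to float: "0.016))\n('top'"
```

```bash
python3 -c "
from h import *
walk((0,-.0027,.016),1,-.005)"
```

```text
retreat [0.0, 0.0, 0.0] A [0.1241, 0.0019, 0.0003]
B [-0.0, 0.046, 0.0001]
C [[0.0002, 0.0047, 0.0], [0.0005, 0.0055, 0.0], [0.0007, 0.0062, 0.0], [0.001, 0.0069, 0.0]]
predict U [ 0.0015 -0.0027] -0.005 | pos [ 0.5319 -0.2493 -0.0027] F [ 0.1 -0.6  0.6] t 39.95
rot [0.003 0.    0.   ]
```

>>> {"op": "drive_tool", "data": {"steps": [[[0.0,0.02,0.0,0,0,0,0],[0.0,0.07,0.0,0,0,0,0],[0.0,0.11,0.0,0,0,0,0],[0.0,0.124,0.002,0,0,0,0],[0.0,0.124,0.022,0,0,0,0]]]}}

```text
time_s: 40.45
ee_pos: [0.5725, -0.1262, -0.0034]
tool_rot: [3.141, -0.002, 1.419]
ft_force: [0.2, -0.7, 0.6]
finger_gap: 0.0
```

>>> {"op": "drive_tool", "data": {"steps": [[[0.0,0,0.02,0,0,0,0],[0.0,0,0.028,0,0,0,0],[0.0,0,0.031,0,0,0,0],[0.0,0,0.033,0,0,0,0],[0.0,0,0.034,0,0,0,0]]]}}

```text
time_s: 40.95
ee_pos: [0.6041, -0.1359, -0.0032]
tool_rot: [-3.141, 0.0, 1.413]
ft_force: [-5.3, 0.3, 2.5]
finger_gap: 0.0001
```

>>> {"op": "drive_tool", "data": {"steps": [[[0.0,0,0.0,0,0,0,0],[0.0,0,-0.025,0,0,0,0],[0.0,0,-0.05,0,0,0,0],[0.0,0,-0.06,0,0,0,0],[0.0,0,-0.06,-0.04,0,0,0]]]}}

```text
time_s: 41.45
ee_pos: [0.5424, -0.125, 0.0341]
tool_rot: [-3.136, 0.0, 1.414]
ft_force: [1.1, 0.3, 0.4]
finger_gap: 0.0002
```

```bash
python3 - <<'E'
from h import *
unit()
f=shot('scene');cv2.imwrite('pics/c10.png',cv2.resize(f['pixels'][190:350,290:450],(600,600),interpolation=cv2.INTER_CUBIC))
S=world(f);q=tobay(S,BAY)
m=(S[...,2]>.045)&(S[...,2]<.08)&(abs(q[...,0]+.059)<.02)&(abs(q[...,1]+.18)<.03);print('grip',m.sum(),q[m].mean(0))
plan(*frm((-.058,-.1825),BAY),.15,-.157)
E
```

```text
('scene', 1733, 0.0, -0.0025, 0.09, 0.152, np.float64(0.005))
grip 123 [-0.05952646 -0.18336385]
shift [-0.239   0.0562 -0.1086] rot [ 0.009  0.    -0.001] | pos [ 0.5492 -0.1275  0.0408] q [-0.4   0.62  0.75  1.95 -0.58  0.8   0.52] F [ 1.1 -0.2  0.6] t 41.55 gap 0.0002
```

View pics/c10.png

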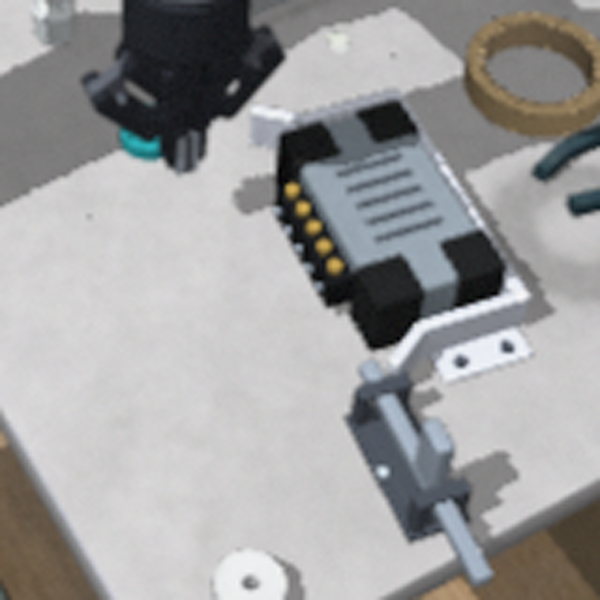

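The picture shows the unit seated square: right corner at (390,300), black corners against the stop, and the bolt grip at (430,450) still withdrawn. It measures x = 0.000, y = -0.0025, yaw 0.005. Next I'll shoot the bolt, gripping lower than before.

>>> {"op": "drive_tool", "data": {"steps": [[[0.05,0,0,-0.05,0.009,0,0],[0.05,0,0.01,-0.1,0.009,0,0],[0.05,-0.05,0.02,-0.11,0.009,0,0],[0.05,-0.1,0.03,-0.11,0.009,0,0],[0.05,-0.15,0.04,-0.11,0.009,0,0]]]}}

```text
time_s: 42.05
ee_pos: [0.5638, -0.2776, 0.1483]
tool_rot: [-3.138, 0.0, 1.417]
ft_force: [0.2, -1.4, -0.3]
finger_gap: 0.0503
```

```bash
python3 -c "
from h import *
plan(*frm((-.0585,-.183),BAY),.08,-.157)"
```

```text
shift [-0.0936  0.0166  0.0683] rot [-0.004  0.     0.003] | pos [ 0.5638 -0.2776  0.1483] q [-0.18  0.59  0.83  1.69 -0.49  1.08  0.65] F [ 0.2 -1.4 -0.3] t 42.05 gap 0.0503
```

>>> {"op": "drive_tool", "data": {"steps": [[[0.05,-0.045,0.01,0,0,0,0],[0.05,-0.08,0.017,0,0,0,0],[0.05,-0.093,0.017,0.03,0,0,0],[0.05,-0.093,0.017,0.06,0,0,0],[0.05,-0.093,0.017,0.065,0,0,0]]]}}

```text
time_s: 42.55
ee_pos: [0.5624, -0.3704, 0.0785]
tool_rot: [-3.13, -0.001, 1.413]
ft_force: [-1.2, 1.0, 0.2]
finger_gap: 0.05
```

```bash
python3 -c "
from h import *
plan(*frm((-.0585,-.183),BAY),.02,-.157)"
```

```text
shift [-0.0018  0.0042  0.0584] rot [-0.011 -0.001 -0.001] | pos [ 0.5624 -0.3704  0.0785] q [ 0.03  0.74  0.76  1.62 -0.57  1.03  0.81] F [-1.2  1.   0.2] t 42.55 gap 0.05
```

>>> {"op": "drive_tool", "data": {"steps": [[[0.05,-0.002,0.004,0.02,-0.01,0,0],[0.05,-0.002,0.004,0.045,-0.01,0,0],[0.05,-0.002,0.004,0.057,-0.01,0,0],[0.05,-0.002,0.004,0.057,-0.01,0,0],[0.0,-0.002,0.004,0.057,-0.01,0,0]]], "force": 30}}

```text
time_s: 43.05
ee_pos: [0.5678, -0.3738, 0.0261]
tool_rot: [3.138, 0.001, 1.414]
ft_force: [-0.6, 0.5, 0.4]
finger_gap: 0.0366
```

>>> {"op": "drive_tool", "data": {"steps": [[[0.0,0,0,0,0,0,0],[0.0,0,0,0,0,0,0],[0.0,0,0,0,0,0,0]]]}}

```text
time_s: 43.35
ee_pos: [0.5673, -0.3739, 0.0265]
tool_rot: [3.137, 0.001, 1.414]
ft_force: [-2.4, 2.4, 5.6]
finger_gap: 0.0116
```

>>> {"op": "drive_tool", "data": {"steps": [[[0.0,0.008,0,0,0,0,0],[0.0,0.02,0,0,0,0,0],[0.0,0.032,0,0,0,0,0],[0.0,0.042,0,0,0,0,0],[0.0,0.046,0,0,0,0,0]]]}}

```text
time_s: 43.85
ee_pos: [0.5744, -0.3295, 0.0266]
tool_rot: [3.137, 0.004, 1.414]
ft_force: [-2.5, -13.7, 1.5]
finger_gap: 0.0116
```

>>> {"op": "drive_tool", "data": {"steps": [[[0.0,0.001,0,0,0,0,0],[0.0,0.001,0,0,0,0,0]]]}}

```text
time_s: 44.05
ee_pos: [0.5745, -0.3296, 0.0266]
tool_rot: [3.136, 0.004, 1.413]
ft_force: [-1.8, -6.4, 6.4]
finger_gap: 0.0114
```

The bolt moved about 45 mm and met its end stop. Releasing, lifting and checking.

>>> {"op": "drive_tool", "data": {"steps": [[[0.05,0,0,0,0,0,0],[0.05,0,0,0,0,0,0],[0.05,0,0,0,0,0,0],[0.05,0,0,-0.04,0,0,0],[0.05,0,0,-0.08,0,0,0]]]}}

```text
time_s: 44.55
ee_pos: [0.5734, -0.3258, 0.1045]
tool_rot: [-3.141, -0.001, 1.414]
ft_force: [1.0, -0.3, 1.2]
finger_gap: 0.0502
```

>>> {"op": "drive_tool", "data": {"steps": [[[0.05,0,0,-0.05,0,0,0],[0.05,-0.04,-0.03,-0.08,0,0,0],[0.05,-0.08,-0.06,-0.08,0,0,0],[0.05,-0.08,-0.09,-0.08,0,0,0],[0.05,-0.08,-0.09,-0.08,0,0,0]]]}}

```text
time_s: 45.05
ee_pos: [0.467, -0.394, 0.1855]
tool_rot: [3.14, -0.0, 1.406]
ft_force: [0.4, 0.8, -0.3]
finger_gap: 0.0502
```

```bash
python3 - <<'E'
from h import *
unit()
f=shot('scene');cv2.imwrite('pics/c11.png',cv2.resize(f['pixels'][110:370,190:450],(600,600),interpolation=cv2.INTER_CUBIC))
S=world(f);q=tobay(S,BAY)
m=(S[...,2]>.045)&(S[...,2]<.08)&(abs(q[...,0]+.059)<.02)&(abs(q[...,1]+.15)<.05);print('grip',m.sum(),q[m].mean(0))
q=tobay(S,TRAY);m=(abs(q[...,0])<.05)&(abs(q[...,1])<.075)&(S[...,2]>.006)&(S[...,2]<.024)
k,l,st,ce=cv2.connectedComponentsWithStats(m.astype(np.uint8))
for i in range(1,k):
    if st[i,4]>20: print('tray part',st[i,4],np.round(q[l==i].mean(0),3))
plan(.5,-.3,.2,-.157)
E
```

```text
('scene', 9, 0.0399, -0.0753, 0.004, 0.005, np.float64(1.252))
grip 52 [-0.0586408  -0.14350677]
tray part 99 [-0.014  0.056]
tray part 120 [-0.001 -0.038]
shift [ 0.0946  0.0128 -0.0149] rot [ 0.004 -0.001 -0.001] | pos [ 0.4725 -0.3915  0.1849] q [ 0.02  0.53  0.87  1.7  -0.44  1.12  0.86] F [ 0.5 -0.3  0.6] t 45.15 gap 0.0497
```

View pics/c11.png

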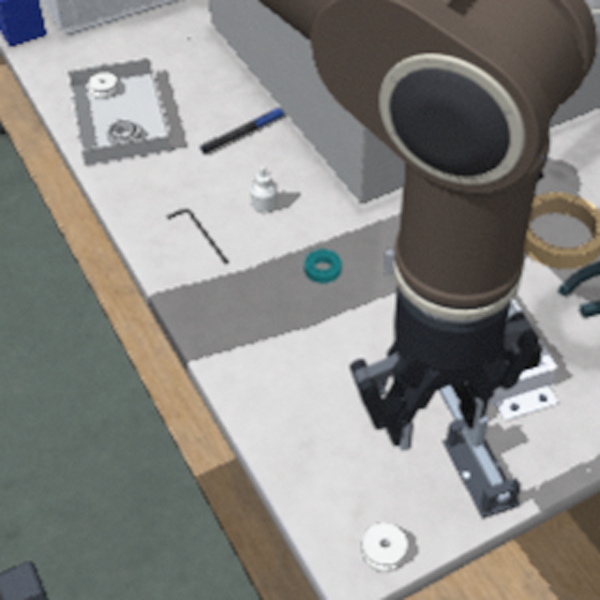

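The roller in the tray was nudged to (-0.014, 0.056) in the tray frame, which is still inside the limits. The arm hides the unit, so I'll move aside for a clear view.

>>> {"op": "drive_tool", "data": {"steps": [[[0.05,0.25,-0.11,-0.03,0,0,0],[0.05,0.25,-0.11,-0.03,0,0,0],[0.05,0.25,-0.11,-0.03,0,0,0],[0.05,0.25,-0.11,-0.03,0,0,0],[0.05,0.25,-0.11,-0.03,0,0,0]]]}}

```text
time_s: 45.65
ee_pos: [0.4096, -0.1487, 0.2115]
tool_rot: [3.139, 0.001, 1.416]
ft_force: [1.6, 1.5, 1.9]
finger_gap: 0.0502
```

>>> {"op": "drive_tool", "data": {"steps": [[[0.05,0.15,0,0,0,0,0],[0.05,0.15,0,0,0,0,0],[0.05,0.15,0,0,0,0,0],[0.05,0.15,0,0,0,0,0],[0.05,0.15,0,0,0,0,0]]]}}

```text
time_s: 46.15
ee_pos: [0.4332, -0.0011, 0.2117]
tool_rot: [3.138, 0.001, 1.419]
ft_force: [-0.1, -0.8, 0.0]
finger_gap: 0.0498
```

```bash
python3 - <<'E'
from h import *
unit()
f=shot('scene');cv2.imwrite('pics/c12.png',cv2.resize(f['pixels'][190:370,270:450],(600,600),interpolation=cv2.INTER_CUBIC))
S=world(f);q=tobay(S,BAY)
m=(S[...,2]>.045)&(S[...,2]<.08)&(abs(q[...,0]+.059)<.02)&(abs(q[...,1]+.15)<.05);print('grip',m.sum(),q[m].mean(0))
q=tobay(S,TRAY);m=(abs(q[...,0])<.05)&(abs(q[...,1])<.075)&(S[...,2]>.006)&(S[...,2]<.024)
k,l,st,ce=cv2.connectedComponentsWithStats(m.astype(np.uint8))
for i in range(1,k):
    if st[i,4]>20: print('tray part',st[i,4],np.round(q[l==i].mean(0),3))
print(get_state()['time_s'],get_state()['ee_pos'])
E
```

```text
('scene', 1736, 0.0007, -0.0032, 0.09, 0.15, np.float64(0.004))
grip 116 [-0.05959453 -0.13833983]
tray part 58 [-0.019  0.056]
tray part 117 [-0.001 -0.038]
46.25 [ 0.43281529 -0.00359182  0.21167738]
```

View pics/c12.png

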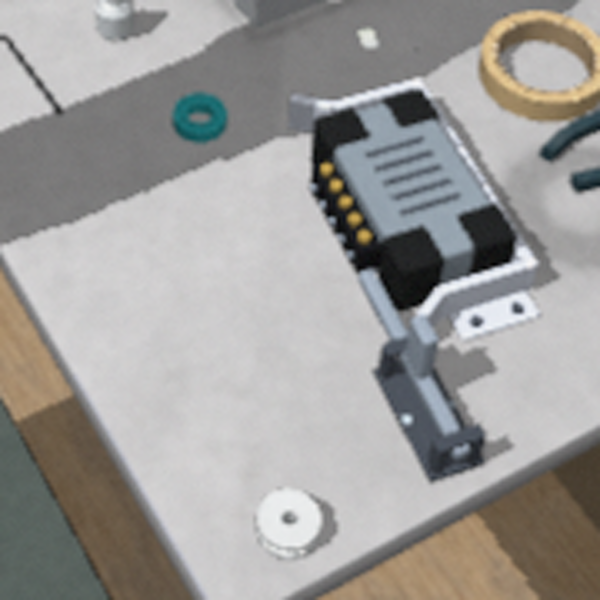

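The picture shows the unit square against the stop and the bolt shot behind its right corner, with the bolt tip near (370,275). The grip measures bay y = -0.138, so the bolt reads about 0. The spare roller has not moved. Handing in.

```bash
python3 -c "
from h import *
print(ticket.finish_job())"
```

```text
the job is handed in; nothing more can be done
None
```

The unit is docked and bolted, both leftover parts are in the tray, and the job is handed in. No verdict was reported. The last arm move ended at 46 s of the 210 s allowed.

I drew the bolt back and put the steel bearing and the one white roller in the lane into the tray. I then walked the unit home with 15 alternating corner pushes until it pressed on the end stop, and shot the bolt.

| Last check | Measured | Limit |
|---|---|---|
| Unit x in the bay | +0.7 mm | above -8 mm |
| Unit y in the bay | -3.2 mm | within ±14 mm |
| Unit off square | 0.004 rad | below 0.08 rad |
| Bolt, from grip at bay y = -138 mm | about 0 | below 10 mm |
| Bearing in the tray frame (x, y) | -1, -38 mm | within ±50, ±75 mm |
| Roller in the tray frame (x, y) | about -19, +56 mm | within ±50, ±75 mm |

In the last pictures the look-alikes and the other things on the bench were where they started.

Some readings disagreed or went wrong on the way:
- **Finger length:** the fingertips sat about 24 mm higher than the reported TCP. The first two tries at the bearing closed above it without touching it, and I corrected by depth measurement.
- **First bolt grip:** for the same reason, the first pull held only the top of the grip. It still drew the bolt back fully.
- **Roller in the tray:** it shifted about 3 cm on its own after I released it, but stayed inside the limits.
- **Top camera:** the arm hid the unit from it during pushing, so I did not use it there.

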